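# Pin a car door hinge together on the assembly fixture

### The arm

A 7-joint arm with a two-finger parallel gripper is mounted at the origin on the work surface. World frame = base frame: x ahead of the robot, y to its left, z up, the work surface at z = 0. Lengths are in m, angles in rad, forces in N, time in s.
With the tool pointing down it reaches from about 0.425 to 0.875 m from the base axis. Payload 4.7 kg.
Tool frame: the origin (TCP) lies on the centre line of the jaws, within the pads' length; the fingertips stand 14 mm ahead of it and the grasp point (between the pads) lies 5 mm behind it; z points along the fingers, x is the direction in which the jaws open and shut, and the axes are right-handed (so a half turn about z gives the same grasp; the last joint's range is limited). The gripper opens to 87 mm and grips with 3 to 60 N. Pads are 19 mm wide; open, the fingers measure 117 mm over their backs; the gripper's body (75 mm by 190 mm) begins 51 mm behind the grasp point.
Start: joints at [1.27, 0.321, -0.07, 1.45, 0.023, 1.371, -0.057], TCP at [0.201, -0.618, 0.237] pointing down, gripper open.
Joint ranges: [-2.86, 2.86], [-0.3, 2.09], [-1.38, 1.24], [0.06, 2.45], [-1.56, 4.7], [0.09, 2.05], [-2.69, 2.69]. Speed limits (rad/s): [2.57, 2.57, 3.14, 3.14, 3.14, 3.14, 3.14].

### API

Orientations are given as a rotation vector (axis times angle).
In Python, from bench import ctrl gives the robot as it stands.
- The arm moves only by the tool drive_tool, never from a script. Its argument "rows" is a list that holds one entry, the list of rows, each a list of 5 numbers: the shift along the tool's x, y, z scaled (see below), then the turn about the tool's z scaled (see below), then the closure in counts, from 0 (fully open) to 255 (shut). In form: [[[dx, dy, dz, spin, jaw], ...]]. A call has 1 to 20 rows; each row is the pose to reach, as a shift and turn from the pose commanded when the call began, along the tool's axes at that moment, turning the shorter way round; what a row does not reach only later rows make up. The controller multiplies each number of a shift by 300 mm and each number of a turn by pi rad. A row lasts 1/8 s, in which the tool goes at most 62.5 mm and 10.7 degrees, less where a joint would pass 70% of its speed; a pose out of reach is approached as far as the arm can. A call with a number of a shift or a turn outside -1 to 1 is refused whole. A call with a gripper value outside its range is refused whole. The fingers move at their own pace and stop on an object; "grip_force" is the grip in N (left out, the last holds). Time passes only in rows, so rows that repeat a pose let the fingers close. It gives the time, the measured TCP pose, the force and the opening at its end, in the units of the state.
- ctrl.get_state(): the state, without advancing time (a new reading comes with each control period).
- ctrl.get_image(name): name is "scene" or "top"; returns a dict with "img" (400x640x3 uint8, blue, green, red), "camera_matrix" (3x3 intrinsics, pixels), "k1" (the pictures are not rectified: a ray, as slopes to the right and down, at radius r is drawn at 1 + k1 r^2 times it, then the intrinsics apply), "R" (3x3) and "t" (3): a world point X has camera coordinates R X + t. Camera axes: x right, y down, z forward; pixel columns grow to the right and rows downward; lengths in m; the calibration is good to about 2 mm. A picture is of the moment at which its call begins. There is no depth.
- ctrl.close_job(): hands the job in, once; it reports no verdict.
The state is a dict: "time": time; "joint_positions": joint angles; "qd": joint speeds; "joint_torque": joint torques, N m; "position": TCP position; "tool_rot": TCP orientation; "ft_force": force on the tool from outside, world axes, zero at the start; "torque": the same for the moment, N m; "grip_width": opening from 0.0 (shut) to 1.0 (fully open).
Only numpy, scipy, OpenCV 4.12 (cv2) and the standard library are available. Lean on these libraries where they do the work, as an engineer would, in place of code of your own. Each camera call takes 0.05 s, during which the arm holds its last target.

### The job

Put the car door hinge together: slide the loose door half's knuckle in between the two knuckles of the pillar half on the fixture until the bores line up, then take the round-headed hinge pin out of the drilled wooden block, feed it down through all three knuckles and press it fully home, so that its head sits flat on the top knuckle and the door half stands on the base plate. The pillar half is bolted somewhere along its slotted holes, so find it by feel, and press the pin firmly but carefully past the spring plungers: do not force anything, do not topple the door half and leave the other tools and parts alone.

Things in the scene. Friction and masses are not known exactly. Their poses are not given: they have to be found in the camera images.
- fixture: Fixed steel base plate (x = -115 to 125, y = -90 to 90 mm, top at z = 12 mm) with a grey angle plate (x = -70 to -114, 110 mm wide, top z = 108 mm), to which the steel pillar half of the hinge is bolted. Origin: nominal place of the upright hinge axis, at bench level; z up; +x points from the axis to the open side, where the door half belongs (standing on the base plate, its own +x the same way)
- hinge_place (a point): Nominal place of the centre of the upper knuckle's top face, 84 mm above the bench; axes as fixture. The pillar half (plate, fork and bores) is bolted tight through slotted holes and really sits up to 8 mm off this to either side along y, unmeasured: find it by touch or sight. Upper knuckle z = 64 to 84, diameter 24, bore 11.5 mm, no chamfer; its fork arm is 20 mm wide in y back to x = -62
- gap_place (a point): Nominal centre of the gap between the pillar half's two knuckles, 48 mm above the bench (same unknown y shift); axes as fixture. Gap z = 32 to 64 mm, open to +x and both sides. Behind it, at x = -13.5 mm, stands the flat front of the fork's web (14 mm wide): a knuckle pushed in until it stops there is 1.5 mm too deep. The pillar half's bolted plate: x = -62 to -70, 60 mm wide, z = 12 to 84 mm
- plunger_place (a point): Nominal place on the hinge axis in the lower knuckle (z = 12 to 32 mm, same bore), 27 mm above the bench (same unknown y shift), where two opposed spring plungers stick 2 mm into the bore. The pin's nose must be pushed past them: they resist from 14 mm before home, rising to 7 to 12 N, then drag with 4 to 7 N over the last 9 mm until the head stops hard on the upper knuckle
- door_half: Loose steel door half of the hinge, 0.44 to 0.66 kg, standing upright. Origin: on its bore axis at the level of its foot; z up; +x from the bore along the arm to the mounting plate. Arm 14 mm thick in y: x = 8 to 32 at z = 21.5 to 50.5 mm, then x = 32 to 64 at z = 0 to 56 mm (grip here across y, at x = 44). Mounting plate x = 62 to 70, 60 mm wide in y, z = 0 to 72 mm
- door_bore (a point): Point on the bore axis at mid-height of the door half's knuckle, 36 mm above its foot; axes as door_half. Knuckle 24 mm outside diameter, bore 11.5 mm, z = 21.5 to 50.5 mm above the foot; when the door half stands on the base plate it fits the fork's gap with 1.5 mm above and below
- pin: Loose steel hinge pin, 64 to 104 g, standing nose down in one of the block's three holes (a hex bolt and a headless tapered punch stand in the others; which is where varies). Origin: centre of the nose's end; z up along the pin. Nose chamfered from 8 mm diameter at its end to 10 mm at z = 4 mm; shank 10 mm to z = 70 mm; head: plain cylinder, 18 mm diameter, z = 70 to 90 mm
- pin_shoulder (a point): centre of the flat underside of the pin's head, 70 mm above the pin's origin; axes as pin
- block: Fixed wooden block 200 (x) x 52 (y) x 50 mm high with three upright holes, 11 mm wide and 45 mm deep, at x = -65, 0 and 65 mm on its centre line. Origin: centre of its underside
- bolt: Loose hex bolt standing in the block, head 18 mm across and 7 mm high, only 17 mm above the block: leave alone
- punch: Loose tapered steel punch standing in the block, 100 mm long: leave alone
- hammer: Loose hammer lying on the bench: leave alone
- screwdriver: Loose screwdriver lying on the bench: leave alone
- wrench: Loose spanner lying on the bench: leave alone
- grease_tin: Loose low tin on the bench: leave alone
- spray_can: Loose tall spray can on the bench: leave alone
- tape_roll: Loose roll of tape lying on the bench: leave alone
- locking_pliers: Loose locking pliers lying on the bench: leave alone
Not all that is in view belongs to the job. Of the things like the door_half, leave any that is pink or yellow; of the rest the larger one is meant.

How it is judged:
On the way, in this order (a step that is already met when the one before it is completed fails the run):
1. the door half's knuckle is in the fork's gap, its bore within 3 mm of the hinge axis along x (x of door_bore in the frame of fixture between -0.003 and 0.003 m and y of door_bore in the frame of fixture between -0.011 and 0.011 m and z of door_bore in the frame of fixture between 0.045 and 0.051 m), for 0.2 s.
2. the pin's nose has passed through the upper knuckle and is in the door half's knuckle (z of pin in the frame of fixture below 0.056 m and x of pin in the frame of fixture between -0.004 and 0.004 m and y of pin in the frame of fixture between -0.011 and 0.011 m and horizontal distance between pin and door_bore below 0.005 m).
At the end, for the whole second after the job is handed in: Pin through all three knuckles and home: its head within 1.5 mm of the upper knuckle's top (84 mm), on the hinge axis, upright within 0.05 rad; door half upright within 0.06 rad, its bore within 3 mm of the pin's axis and within 3 mm of the gap's mid-height; both at rest (all of step 1 and z of pin_shoulder in the frame of fixture between 0.082 and 0.0855 m and x of pin_shoulder in the frame of fixture between -0.002 and 0.002 m and y of pin_shoulder in the frame of fixture between -0.011 and 0.011 m and angle between the z axis of pin and the z axis of fixture, either way round below 0.05 rad and horizontal distance between door_bore and pin below 0.003 m and angle between door_half's own z axis and vertical below 0.06 rad and linear speed of each of pin, door_half below 0.01 m/s); the robot touches nothing.
It fails at once if the pin is forced against a hinge half (over 60 N) (contact force between pin and fixture above 60 N or contact force between pin and door_half above 60 N).
It fails at once if the door half is forced against the fixture (over 120 N) (contact force between door_half and fixture above 120 N).
It fails at once if the robot presses on the fixture (over 60 N) (contact force between any of the fingers, the arm and fixture above 60 N).
It fails at once if the door half is toppled (over 0.5 rad) (angle between door_half's own z axis and vertical above 0.5 rad).
It fails at once if a tool or part that belongs to others is moved more than 30 mm (distance of any of bolt, punch, hammer, screwdriver, wrench, grease_tin, spray_can, tape_roll, locking_pliers from where it was at the start of the episode above 0.03 m).
It also fails if it takes over 72 s, if anything falls off the work surface, if the arm or the gripper's body presses on something with over 40 N, if the wrist force passes 120 N, or if a joint passes its speed limit or range.

## Working session

There is one attempt and no reset: what is moved stays moved. The work goes in short steps, Python scripts to look and compute and a tool call to move; the robot and the scene stay as the last step left them, time stands still between calls to the robot, and variables do not carry over. Pictures are saved under pics/ and viewed, and the job is handed in when it is done.

Besides the shell and the picture viewer there is one more tool, called after ">>>" as name([rows], argument=value, ...), one row to a line, values as JSON. drive_tool: Moves the arm, as the interface text tells. Its arguments: {"type":"object","properties":{"rows":{"type":"array"},"grip_force":{"type":"number"}},"required":["rows"]}

```bash
mkdir -p pics; ls
python3 - <<'E'
from bench import ctrl
import cv2,numpy as np
s=ctrl.get_state();print(s)
for n in("scene","top"):
    d=ctrl.get_image(n);cv2.imwrite(f"pics/{n}0.png",d["img"]);print(n,d["camera_matrix"],d["k1"],d["R"],d["t"])
    np.savez(f"{n}0.npz",**d)
E
```

```text
pics
{'time': 0.0, 'joint_positions': array([ 1.27008524,  0.32181377, -0.0700495 ,  1.45167349,  0.02260519,
        1.37075648, -0.05690035]), 'qd': array([-0.00075276, -0.00245733, -0.00092553, -0.00052734, -0.00084148,
       -0.00196081, -0.00040306]), 'joint_torque': array([ 3.37410893e-04, -4.91288531e+01, -4.03884351e-01, -3.12524879e+01,
       -6.39935397e-02,  4.38676192e-02,  1.80741063e-04]), 'position': array([ 0.20103724, -0.61759073,  0.23546794]), 'tool_rot': array([-2.54138936e+00,  1.84516655e+00,  2.46914687e-03]), 'ft_force': array([-0.55491443,  0.24306871,  0.49360527]), 'torque': array([0.05812104, 0.00036381, 0.03477699]), 'grip_width': 1.0013196262133426}
scene [[485.03568339   0.         316.0204539 ]
 [  0.         485.03568339 200.41862436]
 [  0.           0.           1.        ]] -0.07095710665659184 [[-0.86448542  0.50257659 -0.00904093]
 [ 0.31671847  0.53064662 -0.78619563]
 [-0.39032598 -0.68251809 -0.61791155]] [ 0.42305264 -0.07544747  1.66202951]
top [[391.21842994   0.         320.40007837]
 [  0.         391.21842994 202.6298135 ]
 [  0.           0.           1.        ]] -0.09410149028396686 [[ 0.01484523 -0.99988791 -0.00194809]
 [-0.99771624 -0.01468454 -0.06592922]
 [ 0.06589323  0.00292238 -0.9978224 ]] [-0.014324    0.46844871  1.29087683]
```

View pics/scene0.png

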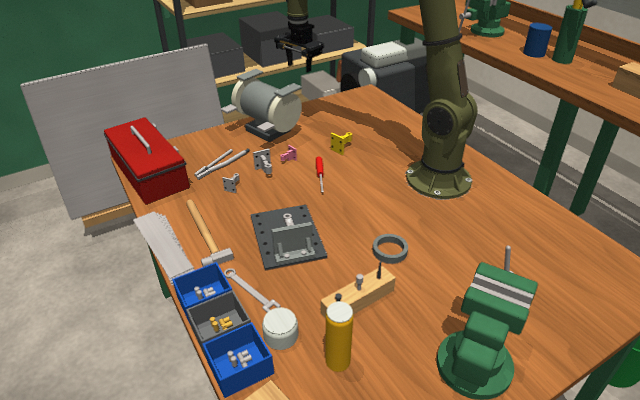

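View pics/top0.png

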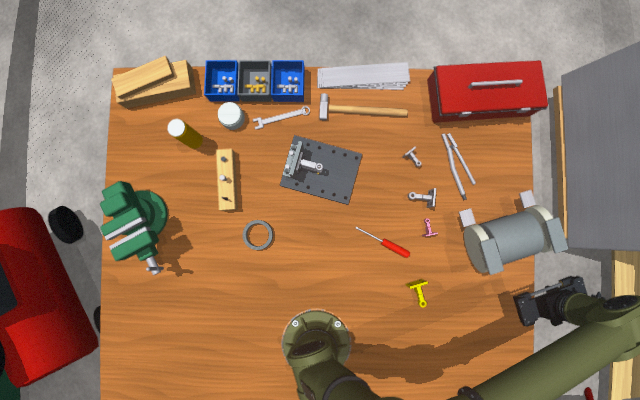

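The top view shows the fixture near (320,170), the block at (227,180), and grey door halves at (413,155) and (423,197), plus a pink one and a yellow one. I'll enlarge these.

```bash
cat > h.py <<'E'
import numpy as np,cv2
def load(f): return dict(np.load(f))
def ray(d,u,v):
    K=d["camera_matrix"];k=float(d["k1"])
    x=cv2.undistortPoints(np.array([[[u,v]]],float),K,np.array([k,0,0,0,0.]),None,None)[0,0] 
    c=-d["R"].T@d["t"]; r=d["R"].T@np.array([x[0],x[1],1]); return c,r
def at(d,u,v,z):
    c,r=ray(d,u,v); return c+r*(z-c[2])/r[2]
def proj(d,X):
    X=np.atleast_2d(np.array(X,float))
    p,_=cv2.projectPoints(X,cv2.Rodrigues(d["R"])[0],d["t"],d["camera_matrix"],np.array([float(d["k1"]),0,0,0,0]))
    return p[:,0]
def crop(d,u0,v0,u1,v1,s,f,pts=None):
    im=cv2.resize(d["img"][v0:v1,u0:u1],None,fx=s,fy=s,interpolation=cv2.INTER_CUBIC)
    if pts is not None:
        for p in pts: cv2.circle(im,(int((p[0]+.5-u0)*s),int((p[1]+.5-v0)*s)),2,(0,0,255),-1)
    cv2.imwrite(f,im)
E
python3 - <<'E'
from h import *
t=load("top0.npz");s=load("scene0.npz")
crop(t,270,125,370,215,8,"pics/a1.png")
crop(t,390,135,450,215,7,"pics/a2.png")
crop(t,205,140,250,220,7,"pics/a3.png")
crop(s,215,140,305,200,8,"pics/a4.png")
crop(s,245,195,335,275,7,"pics/a5.png")
crop(s,310,230,410,330,6,"pics/a6.png")
E
```

```text
(no output)
```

View pics/a1.png

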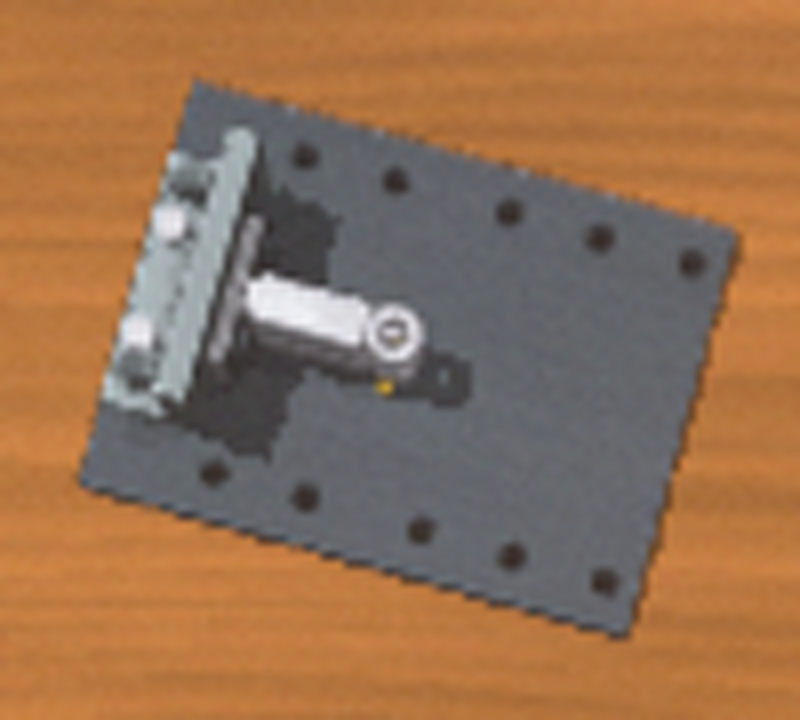

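View pics/a2.png

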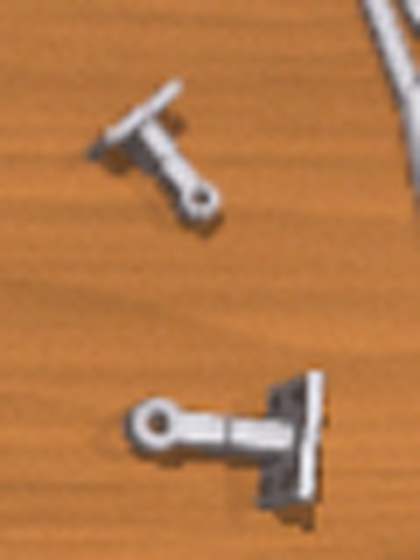

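View pics/a3.png

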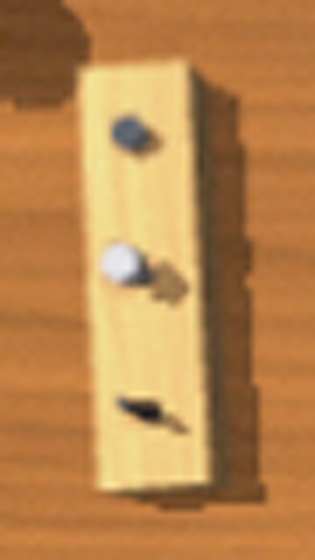

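View pics/a4.png

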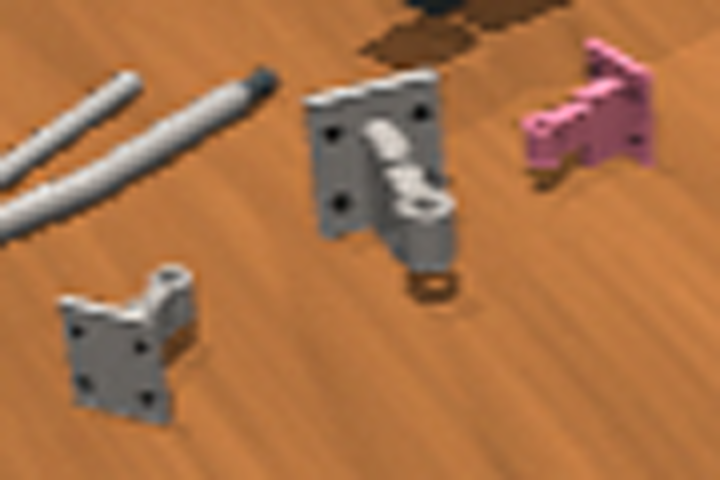

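View pics/a5.png

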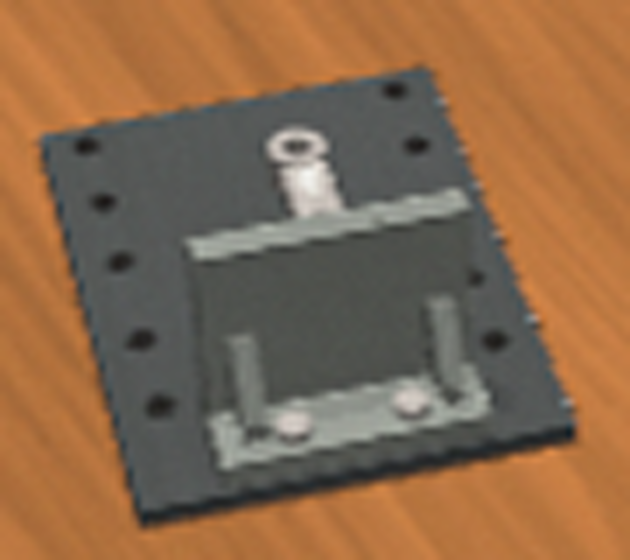

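View pics/a6.png

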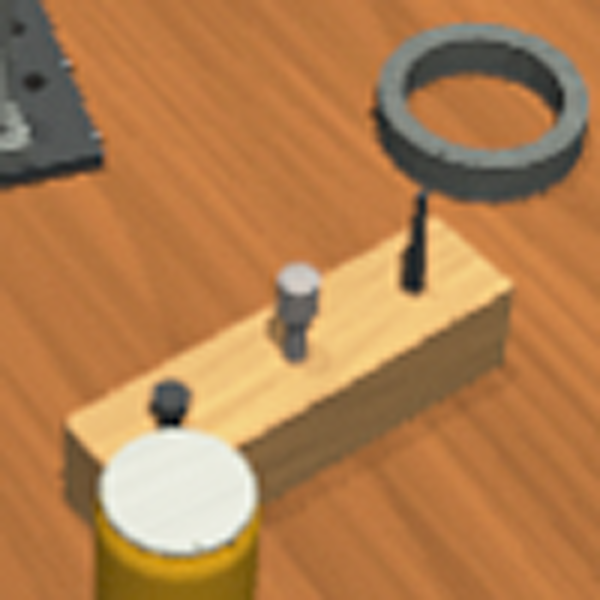

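```bash
cat > fit.py <<'E'
from h import *
from scipy.optimize import least_squares
t=load("top0.npz");s=load("scene0.npz")
def T(pts,u0,v0,k): return [((a+.5)/k-.5+u0,(b+.5)/k-.5+v0) for a,b in pts]
def fit(P,obs,x0,free_s=False):
    def W(q,p):
        c,sn=np.cos(q[2]),np.sin(q[2]); X=np.array(p[0],float)*1e-3
        if free_s and p[1]: X=X+[0,q[3],0]
        return [q[0]+c*X[0]-sn*X[1],q[1]+sn*X[0]+c*X[1],X[2]]
    def r(q): return np.concatenate([proj(d,W(q,P[n]))[0]-uv for n,d,uv in obs])
    o=least_squares(r,x0,loss="soft_l1");
    for (n,d,uv),e in zip(obs,r(o.x).reshape(-1,2)): print(n,"top" if d is t else "scene",e.round(2))
    J=o.jac; print("x",o.x.round(4),"sd*px",np.sqrt(np.diag(np.linalg.inv(J.T@J))).round(4)); return o.x
for n,z in((t,"top"),(s,"scene")): print(z,-n["R"].T@n["t"])
if __name__=="__main__":
    print("FIX")
    P={"a":((-115,90,12),0),"b":((125,90,12),0),"c":((125,-90,12),0),"d":((-115,-90,12),0),"k":((0,0,84),1)}
    obs=[(n,t,p) for n,p in zip("abcdk",T([(195,78),(742,232),(628,638),(80,487),(393,333)],270,125,8))]
    obs+=[(n,s,p) for n,p in zip("cbadk",T([(430,68),(42,135),(142,515),(577,435),(297,147)],245,195,7))]
    qf=fit(P,obs,[.55,0,-np.pi/2-.25,0],True)
    print("DOOR")
    P={"k":((0,0,50.5),0),"s1":((32,0,50.5),0),"p1":((70,30,72),0),"p2":((70,-30,72),0),"q1":((62,30,72),0),"q2":((62,-30,72),0),"f1":((62,30,0),0),"f2":((62,-30,0),0)}
    obs=[(n,t,p) for n,p in zip(["k","s1","p1","p2"],T([(157,425),(228,431),(322,373),(308,500)],390,135,7))]
    obs+=[(n,s,p) for n,p in zip(["k","p2","p1","f2"],T([(426,205),(303,100),(437,72),(325,238)],215,140,8))]
    qd=fit(P,obs,[.44,-.3,-np.pi/2])
    print("BLOCK")
    P={"a":((-100,26,50),0),"b":((100,26,50),0),"c":((100,-26,50),0),"d":((-100,-26,50),0),"p":((0,0,95),0)}
    obs=[(n,t,p) for n,p in zip("abcdp",T([(98,490),(78,68),(188,62),(212,483),(121,263)],205,140,7))]
    obs+=[(n,s,p) for n,p in zip("adcp",T([(427,215),(512,290),(100,465),(298,280)],310,230,6))]
    fit({k:v for k,v in P.items()},[o for o in obs if o[0]!="c" or o[1] is t],[.52,.25,0])
E
python3 fit.py
```

```text
top [ 0.38253149 -0.01121587  1.31892237]
scene [1.03835174 0.96178479 0.97149555]
FIX
a top [-0.09 -0.4 ]
b top [-0.33 -0.76]
c top [-0.22 -0.42]
d top [-0.53 -0.86]
k top [ 0.16 -0.57]
c scene [ 0.65 -0.72]
b scene [-0.05 -0.39]
a scene [-0.16 -0.67]
d scene [ 0.96 -1.85]
k scene [ 0.47 -0.28]
x [ 5.8500e-01 -1.7000e-03 -1.8307e+00 -3.0000e-03] sd*px [0.0014 0.0013 0.0095 0.0029]
DOOR
k top [ 0.01 -0.86]
s1 top [-0.51 -0.46]
p1 top [ 0.31 -0.39]
p2 top [ 0.32 -0.13]
k scene [ 0.62 -0.17]
p2 scene [17.1  -4.36]
p1 scene [-16.04   2.99]
f2 scene [16.45 -3.35]
x [ 0.4976 -0.3066 -1.6849] sd*px [0.0026 0.0017 0.0473]
BLOCK
a top [ 0.32 -0.12]
b top [ 0.26 -0.06]
c top [ 0.06 -0.38]
d top [-0.25 -0.22]
p top [-0.14 -0.38]
a scene [15.58 11.57]
d scene [-11.97 -12.8 ]
p scene [ 1.2  -0.63]
x [0.5409 0.3065 0.0842] sd*px [0.0015 0.0014 0.0167]
```

```bash
sed -i 's/\["k","p2","p1","f2"\],T(\[(426/["k","p1","p2","f1"],T([(426/; s/zip("adcp",T(\[(427,215),(512,290),(100,465),(298,280)\]/zip("dap",T([(427,215),(512,290),(298,280)]/' fit.py; python3 fit.py | sed -n '/DOOR/,$p'
python3 - <<'E'
from h import *
s=load("scene0.npz")
crop(s,245,205,330,275,9,"pics/b1.png")
E
```

```text
DOOR
k top [ 0.07 -0.82]
s1 top [-0.46 -0.46]
p1 top [ 0.33 -0.46]
p2 top [ 0.43 -0.19]
k scene [ 0.64 -0.21]
p1 scene [ 0.64 -0.5 ]
p2 scene [ 0.26 -0.89]
f1 scene [0.39 0.61]
x [ 0.4974 -0.3068 -1.6798] sd*px [0.0026 0.0016 0.0421]
BLOCK
a top [ 0.57 -0.53]
b top [ 0.14 -0.43]
c top [-0.07 -0.85]
d top [-0.   -0.72]
p top [-0.08 -0.83]
d scene [ 1.51 -0.25]
a scene [ 0.8  -0.93]
p scene [ 0.67 -0.44]
x [0.5424 0.3064 0.0904] sd*px [0.0015 0.0013 0.0153]
```

```bash
cat > mv.py <<'E'
# usage: world target xyz (TCP) and world angle (deg) of tool x -> units
from bench import ctrl
import numpy as np
from scipy.spatial.transform import Rotation as Ro
def st():
    s=ctrl.get_state();R=Ro.from_rotvec(s["tool_rot"]).as_matrix()
    print("t%.2f"%s["time"],"p",s["position"].round(4),"yaw %.2f"%np.degrees(np.arctan2(R[1,0],R[0,0])),"tilt",R[:,2].round(4),"F",s["ft_force"].round(2),"M",s["torque"].round(2),"w %.4f (%.1fmm)"%(s["grip_width"],s["grip_width"]*87)); return s,R
def to(xyz,yaw=None):
    s,R=st(); d=R.T@(np.array(xyz)-s["position"])/.3
    y0=np.degrees(np.arctan2(R[1,0],R[0,0])); sp=0 if yaw is None else -(((yaw-y0)+180)%360-180)/180
    print("units",d.round(4),"spin",round(sp,4),"dist mm",np.linalg.norm(d)*300)
E
python3 - <<'E'
from mv import *
from h import *
to([.582,-.001,.2],-14.9)
t=load("top0.npz");s=load("scene0.npz")
# heights of spray can via top of can in both views
for n,uv in(("can",((177,127),(340,312))),):
    c1,r1=ray(t,*uv[0]);c2,r2=ray(s,*uv[1])
    A=np.stack([r1,-r2],1);k=np.linalg.lstsq(A,c2-c1,rcond=None)[0];print(n,c1+r1*k[0],c2+r2*k[1])
E
```

```text
t0.10 p [ 0.2011 -0.6176  0.2356] yaw -71.96 tilt [-6.0e-04  1.6e-03 -1.0e+00] F [-0.71  0.35  0.1 ] M [ 0.03 -0.01 -0.  ] w 0.9979 (86.8mm)
units [-1.5608 -1.8439  0.1212] spin -0.317 dist mm 725.6452008101141
can [0.68064291 0.42871471 0.1752009 ] [0.67990823 0.42921041 0.17520008]
```

>>> drive_tool([
  [[0,0,-0.2,0,0],[0,0,-0.3,0,0],[-0.78,-0.92,-0.3,-0.317,0],[-0.78,-0.92,-0.3,-0.317,0],[-0.78,-0.92,-0.3,-0.317,0],[-0.78,-0.92,-0.3,-0.317,0],[-0.78,-0.92,-0.3,-0.317,0],[-0.78,-0.92,-0.3,-0.317,0],[-0.78,-0.92,-0.3,-0.317,0],[-0.78,-0.92,-0.3,-0.317,0]],
])

```text
time: 1.35
position: [0.3906, -0.3108, 0.3263]
tool_rot: [3.114, -0.409, -0.001]
ft_force: [-0.4, -0.7, 0.4]
grip_width: 1.003
```

Run:
```python
from mv import *
to([.582,-.001,.14],-14.9)
```

```text
t1.35 p [ 0.3906 -0.3108  0.3263] yaw -14.96 tilt [-9.e-04 -5.e-04 -1.e+00] F [-0.42 -0.75  0.38] M [-0.09 -0.03 -0.05] w 1.0029 (87.2mm)
units [ 0.3505 -1.1627  0.6199] spin -0.0003 dist mm 409.0317034430262
```

>>> drive_tool([
  [[0.3,-1.0,0.3,0,0],[0.3,-1.0,0.3,0,0],[0.3,-1.0,0.3,0,0],[0.3,-1.0,0.3,0,0],[0.3,-1.0,0.3,0,0],[0.3,-1.0,0.3,0,0],[0.3,-1.0,0.3,0,0]],
])

```text
time: 2.22
position: [0.5552, -0.0445, 0.2357]
tool_rot: [3.115, -0.409, -0.003]
ft_force: [-0.7, -0.7, -0.1]
grip_width: 0.997
```

Run:
```python
from mv import *
to([.582,-.001,.14],-14.9)
```

```text
t2.23 p [ 0.5552 -0.0445  0.2357] yaw -14.95 tilt [-1.7e-03  2.0e-04 -1.0e+00] F [-0.67 -0.75 -0.06] M [-0.01 -0.01  0.06] w 0.9971 (86.7mm)
units [ 0.0494 -0.1633  0.319 ] spin -0.0003 dist mm 108.52780583886995
```

>>> drive_tool([
  [[0.05,-0.163,0.05,0,0],[0.05,-0.163,0.32,0,0],[0.05,-0.163,0.32,0,0],[0.05,-0.163,0.32,0,0],[0.05,-0.163,0.32,0,0]],
])

```text
time: 2.85
position: [0.5838, -0.0014, 0.1428]
tool_rot: [3.114, -0.411, 0.005]
ft_force: [0.2, 0.4, 0.7]
grip_width: 1.003
```

Run:
```python
from mv import *
from h import *
st()
for n in("scene","top"):
    d=ctrl.get_image(n); np.savez(n+"1.npz",**d)
t=load("top1.npz");s=load("scene1.npz")
crop(t,270,125,370,215,8,"pics/c1.png");crop(s,235,150,345,270,5,"pics/c2.png")
to([.582,-.001,.084],-14.9)
```

```text
t2.85 p [ 0.5838 -0.0014  0.1428] yaw -15.04 tilt [ 3.3e-03 -9.0e-04 -1.0e+00] F [0.19 0.42 0.73] M [ 0.04 -0.12  0.04] w 1.0027 (87.2mm)
t2.95 p [ 0.5838 -0.0007  0.1428] yaw -14.98 tilt [ 3.7e-03 -9.0e-04 -1.0e+00] F [0.14 0.18 0.01] M [-0.08 -0.03  0.02] w 0.9994 (87.0mm)
units [-0.0062  0.0024  0.196 ] spin -0.0004 dist mm 58.84896570491631
```

View pics/c1.png

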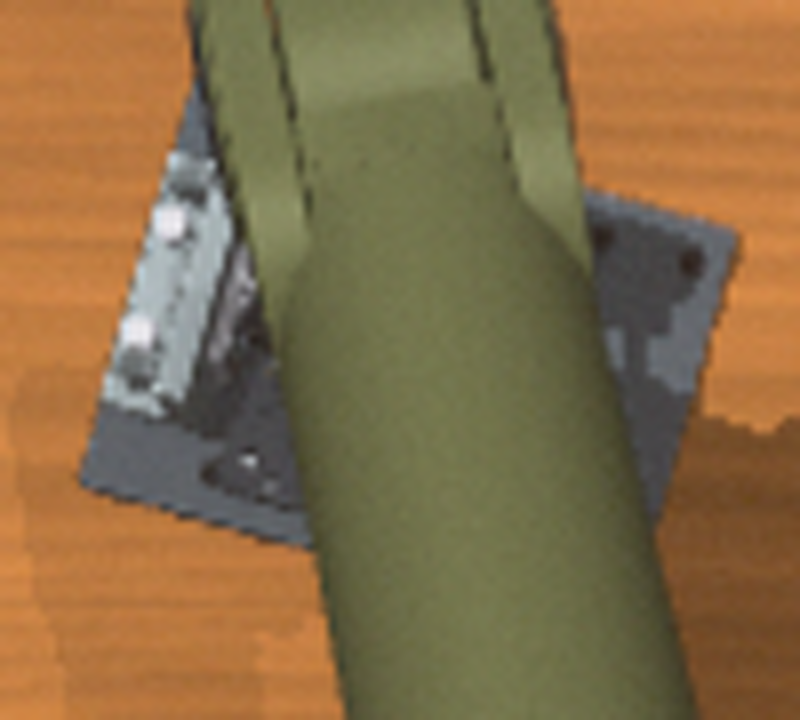

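View pics/c2.png

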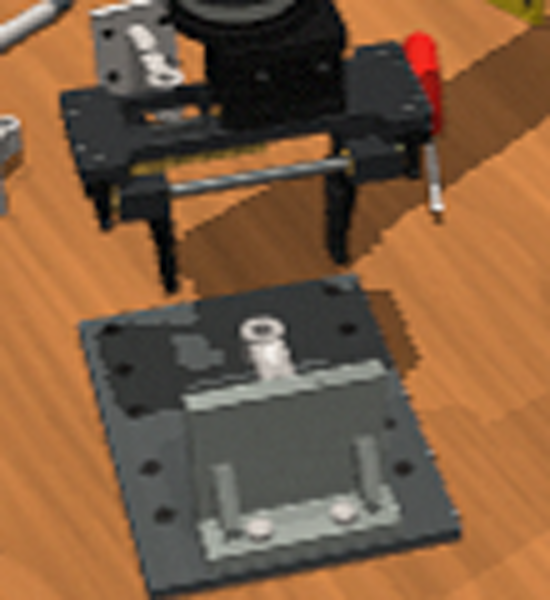

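The fingers (scene crop, at (170,285) and (340,260)) straddle the knuckle at (262,330) as planned. I'll descend and feel.

>>> drive_tool([
  [[0,0,0.1,0,0],[0,0,0.196,0,0],[0,0,0.196,0,120],[0,0,0.196,0,150],[0,0,0.196,0,160],[0,0,0.196,0,160]],
], grip_force=3)

```text
time: 3.7
position: [0.5831, -0.0, 0.0828]
tool_rot: [3.115, -0.408, 0.003]
ft_force: [-0.2, -0.8, -0.6]
grip_width: 0.636
```

Run:
```python
from mv import *
st()
```

```text
t3.70 p [ 0.5831 -0.      0.0828] yaw -14.91 tilt [ 1.8e-03 -4.0e-04 -1.0e+00] F [-0.21 -0.78 -0.6 ] M [-0.02 -0.13 -0.02] w 0.6360 (55.3mm)
```

>>> drive_tool([
  [[0,0,0,0,200],[0,0,0,0,200],[0,0,0,0,200],[0,0,0,0,200],[0,0,0,0,200],[0,0,0,0,200]],
])

```text
time: 4.45
position: [0.5817, 0.0002, 0.0816]
tool_rot: [3.115, -0.407, -0.003]
ft_force: [-4.1, 1.4, 2.1]
grip_width: 0.261
```

Run:
```python
from mv import *
st()
```

```text
t4.45 p [5.817e-01 2.000e-04 8.160e-02] yaw -14.89 tilt [-1.7e-03 -1.0e-04 -1.0e+00] F [-4.12  1.45  2.14] M [0.1  0.94 0.  ] w 0.2614 (22.7mm)
```

>>> drive_tool([
  [[-0.005,0,0,0,200],[-0.005,0,0,0,200],[-0.005,0,0,0,200]],
])

```text
time: 4.82
position: [0.5816, 0.0002, 0.0817]
tool_rot: [-3.115, 0.408, -0.002]
ft_force: [2.3, -0.5, -3.4]
grip_width: 0.263
```

Run:
```python
from mv import *
st();st()
```

```text
t4.83 p [5.816e-01 2.000e-04 8.170e-02] yaw -14.91 tilt [ 0.0015  0.     -1.    ] F [ 2.35 -0.53 -3.38] M [-0.05 -0.52  0.02] w 0.2626 (22.8mm)
t4.83 p [5.816e-01 2.000e-04 8.170e-02] yaw -14.91 tilt [ 0.0015  0.     -1.    ] F [ 2.35 -0.53 -3.38] M [-0.05 -0.52  0.02] w 0.2626 (22.8mm)
```

>>> drive_tool([
  [[0,0,0,0,130],[0,0,0,0,130],[0,0,0,0,130],[0,0.08,0,0,150],[0,0.14,0,0,255],[0,0.14,0,0,255],[0,0.14,0,0,255],[0,0.14,0,0,255],[0,0.14,0,0,255],[0,0.11,0,0,255],[0,0.1,0,0,255],[0,0.095,0,0,255],[0,0.095,0,0,255]],
])

```text
time: 6.45
position: [0.5737, -0.027, 0.0817]
tool_rot: [3.115, -0.407, -0.0]
ft_force: [0.4, -0.4, -0.5]
grip_width: 0.007
```

Run:
```python
from mv import *
st()
```

```text
t6.45 p [ 0.5737 -0.027   0.0817] yaw -14.89 tilt [-1.e-04 -1.e-04 -1.e+00] F [ 0.36 -0.36 -0.46] M [-0.04 -0.03  0.03] w 0.0065 (0.6mm)
```

>>> drive_tool([
  [[0,-0.006,0,0,255],[0,-0.012,0,0,255],[0,-0.018,0,0,255],[0,-0.022,0,0,255],[0,-0.026,0,0,255],[0,-0.03,0,0,255],[0,-0.03,0,0,255],[0,-0.03,0,0,255]],
])

```text
time: 7.45
position: [0.5754, -0.0222, 0.0816]
tool_rot: [3.11, -0.411, -0.001]
ft_force: [-2.1, -8.0, 1.9]
grip_width: 0.006
```

Run:
```python
from mv import *
st()
```

```text
t7.45 p [ 0.5754 -0.0222  0.0816] yaw -15.05 tilt [-0.0015 -0.0045 -1.    ] F [-2.12 -8.04  1.87] M [-1.73  0.37 -0.06] w 0.0064 (0.6mm)
```

>>> drive_tool([
  [[0,0.03,0,0,255],[0,0.05,-0.1,0,0],[0,0.1,-0.25,0,0],[0,0.1,-0.3,0,0],[0,0.5,-0.3,-0.048,0],[0,0.9,-0.3,-0.048,0],[0,0.9,-0.3,-0.048,0],[0,0.9,-0.3,-0.048,0],[0,0.9,-0.3,-0.048,0],[0,0.9,-0.3,-0.048,0],[0,0.9,-0.3,-0.048,0]],
])

```text
time: 8.82
position: [0.5074, -0.2769, 0.1716]
tool_rot: [-3.136, 0.166, -0.0]
ft_force: [0.2, 0.7, 0.3]
grip_width: 0.979
```

Run:
```python
from mv import *
to([.4927,-.3505,.15],-6.2)
```

```text
t8.82 p [ 0.5074 -0.2769  0.1716] yaw -6.07 tilt [ 3.e-04  1.e-03 -1.e+00] F [0.19 0.66 0.25] M [ 0.01 -0.1  -0.06] w 0.9790 (85.2mm)
units [-0.0229  0.2491  0.0717] spin 0.0007 dist mm 78.05224959980008
```

>>> drive_tool([
  [[-0.0229,0.249,0.03,0,0],[-0.0229,0.249,0.07,0,0],[-0.0229,0.249,0.25,0,0],[-0.0229,0.249,0.4,0,0],[-0.0229,0.249,0.467,0,0],[-0.0229,0.249,0.467,0,120],[-0.0229,0.249,0.467,0,150],[-0.0229,0.249,0.467,0,180],[-0.0229,0.249,0.467,0,190]],
])

```text
time: 9.95
position: [0.4922, -0.3534, 0.033]
tool_rot: [3.135, -0.172, 0.003]
ft_force: [0.3, 0.2, 0.4]
grip_width: 0.631
```

Run:
```python
from mv import *
from h import *
st()
for n in("scene","top"):
    d=ctrl.get_image(n); np.savez(n+"2.npz",**d)
t=load("top2.npz");s=load("scene2.npz")
crop(t,370,150,470,250,7,"pics/d1.png");crop(s,215,110,305,190,8,"pics/d2.png")
```

```text
t9.95 p [ 0.4922 -0.3534  0.033 ] yaw -6.28 tilt [ 0.0016 -0.0016 -1.    ] F [0.28 0.15 0.37] M [ 0.01 -0.1  -0.  ] w 0.6314 (54.9mm)
```

View pics/d2.png

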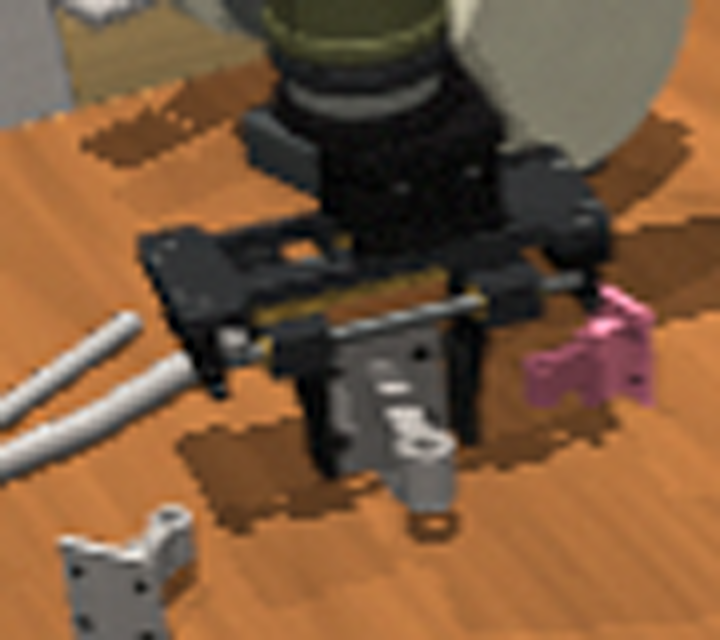

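View pics/d1.png

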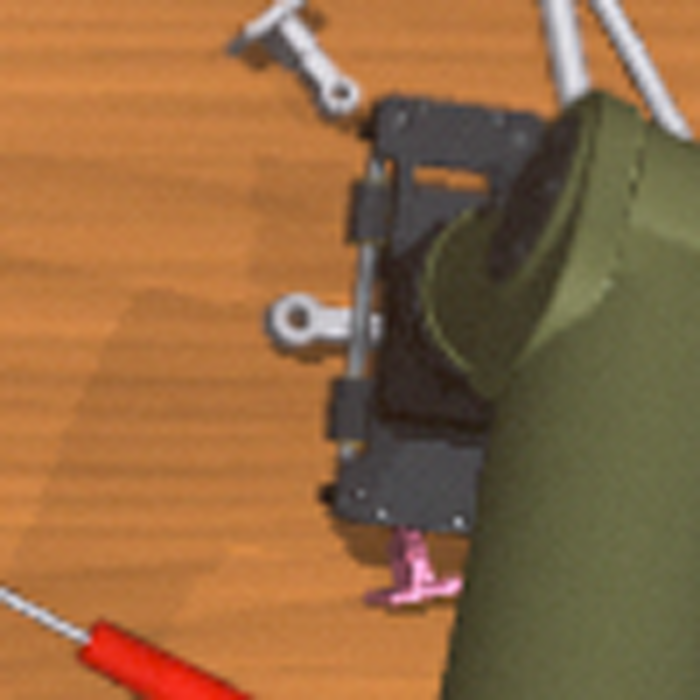

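The jaws straddle the arm of the larger grey door half (knuckle at (425,440) in the scene crop), clear of the plate. Closing now.

>>> drive_tool([
  [[0,-0.007,0,0,255],[0,-0.007,0,0,255],[0,-0.007,0,0,255],[0,-0.007,0,0,255],[0,-0.007,0,0,255],[0,-0.007,0,0,255],[0,-0.007,0,0,255],[0,-0.007,0,0,255]],
], grip_force=15)

```text
time: 11.05
position: [0.4918, -0.3507, 0.0316]
tool_rot: [3.137, -0.172, 0.0]
ft_force: [1.3, 0.1, -0.5]
grip_width: 0.158
```

Run:
```python
from mv import *
st()
```

```text
t11.05 p [ 0.4918 -0.3507  0.0316] yaw -6.26 tilt [ 1.e-04 -1.e-04 -1.e+00] F [ 1.28  0.11 -0.51] M [-0.01 -0.25 -0.03] w 0.1576 (13.7mm)
```

>>> drive_tool([
  [[0,0,0,0,255],[0,0,0,0,255],[0,0,-0.1,0,255],[0,0,-0.25,0,255],[0,0,-0.3,0,255],[0,-0.1,-0.3,0.024,255],[0,-0.25,-0.3,0.048,255],[0,-0.4,-0.3,0.048,255],[0,-0.4,-0.3,0.048,255]],
], grip_force=60)

```text
time: 12.18
position: [0.5047, -0.2255, 0.1201]
tool_rot: [-3.114, 0.395, 0.004]
ft_force: [-0.2, -0.2, -5.6]
grip_width: 0.16
```

Run:
```python
from mv import *
from h import *
A=np.array([.5811,-.0011]);ex=np.array([-.257,-.966])
p=A+(.0442+.055)*ex
to([p[0],p[1],.07],-14.9)
for n in("scene","top"):
    d=ctrl.get_image(n); np.savez(n+"3.npz",**d)
t=load("top3.npz");s=load("scene3.npz")
crop(t,310,120,430,240,6,"pics/e1.png");crop(s,225,110,325,210,7,"pics/e2.png")
```

```text
t12.18 p [ 0.5047 -0.2255  0.1201] yaw -14.46 tilt [-0.0024  0.0034 -1.    ] F [-0.17 -0.24 -5.62] M [-0.12 -0.12 -0.08] w 0.1601 (13.9mm)
units [ 0.0578 -0.4569  0.1681] spin 0.0024 dist mm 147.06296309440617
```

View pics/e2.png

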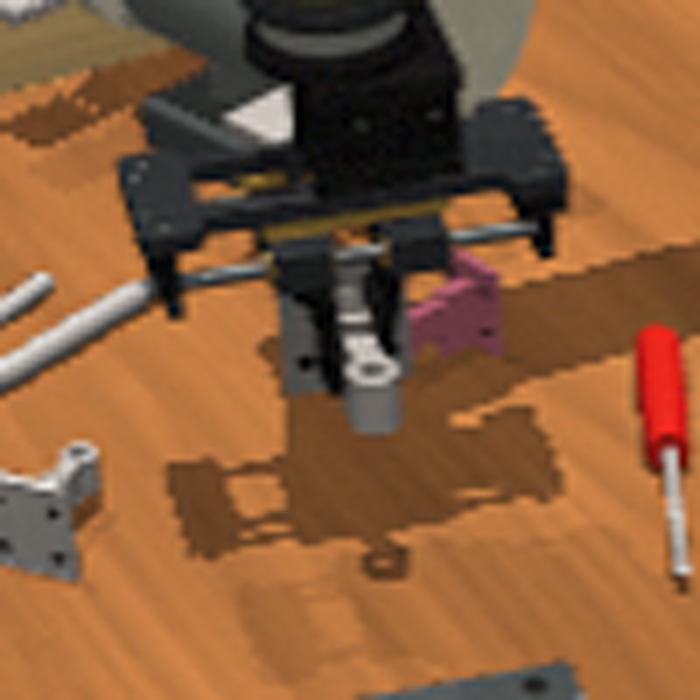

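View pics/e1.png

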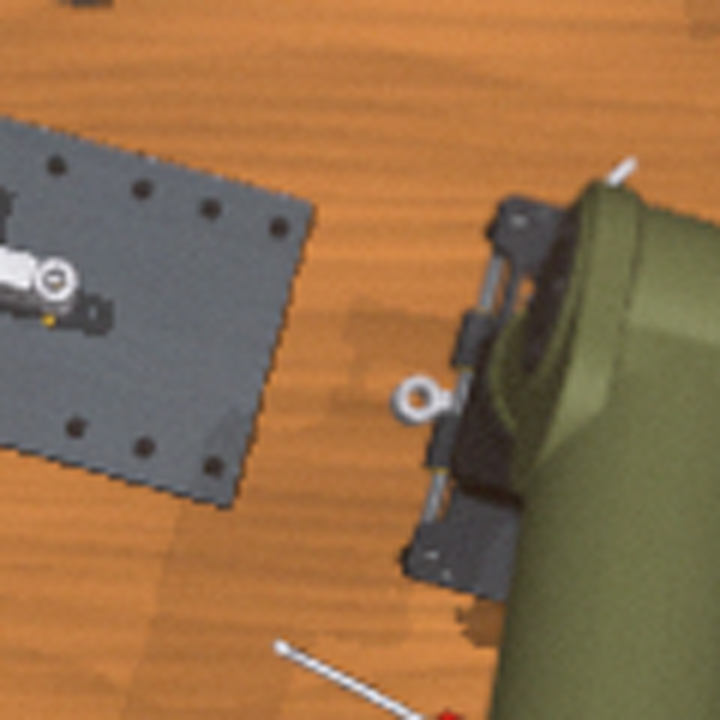

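Run:
```python
from h import *
t=load("top3.npz");s=load("scene3.npz")
f=lambda a,b,u,v,k:((a+.5)/k-.5+u,(b+.5)/k-.5+v)
print("fork top",at(t,*f(54,281,310,120,6),.084),"scene",at(load("scene0.npz"),*f(297,147,245,195,7),.084))
p=np.array([.5047,-.2255]);a=np.radians(-14.46);X=np.array([np.cos(a),np.sin(a)]);Y=np.array([np.sin(a),-np.cos(a)])
for n,d,q in(("top",t,f(418,400,310,120,6)),("scene",s,f(374,370,225,110,7))):
    w=at(d,*q,.139)[:2]; print(n,w,"tool",X@(w-p),Y@(w-p))
```

```text
fork top [ 5.79595812e-01 -9.60213284e-05  8.40000000e-02] scene [ 5.83933345e-01 -4.70736152e-04  8.40000000e-02]
top [ 0.51293071 -0.18573481] tool -0.0019595476251172447 -0.0405607544168888
scene [ 0.51789305 -0.18235357] tool 0.0020012823449446046 -0.04507400048165044
```

>>> drive_tool([
  [[0.03,-0.2,0,0,255],[0.0578,-0.38,0,0.0024,255],[0.0578,-0.457,0.1,0.0024,255],[0.0578,-0.457,0.2,0.0024,255],[0.0578,-0.457,0.22,0.0024,255],[0.0578,-0.457,0.22,0.0024,255],[0.0578,-0.457,0.22,0.0024,255]],
])

```text
time: 13.15
position: [0.5578, -0.1045, 0.0568]
tool_rot: [3.113, -0.422, 0.003]
ft_force: [0.9, -0.3, -4.7]
grip_width: 0.156
```

Run:
```python
from mv import *
A=np.array([.5811,-.0011]);ex=np.array([-.257,-.966])
p=A+(.0442+.055)*ex
to([p[0],p[1],.0436],-14.9)
```

```text
t13.15 p [ 0.5578 -0.1045  0.0568] yaw -15.42 tilt [ 2.1e-03 -8.0e-04 -1.0e+00] F [ 0.9  -0.28 -4.69] M [-0.02 -0.12  0.03] w 0.1560 (13.6mm)
units [-0.014  -0.0225  0.0441] spin -0.0029 dist mm 15.440397878085491
```

>>> drive_tool([
  [[-0.01,0,0.02,0,255],[-0.01,0,0.035,0,255],[-0.01,0,0.042,0,255],[-0.01,0,0.042,0,255],[-0.01,0,0.042,0,255]],
])

```text
time: 13.78
position: [0.554, -0.1028, 0.0436]
tool_rot: [3.113, -0.419, -0.0]
ft_force: [-4.1, -0.3, 2.8]
grip_width: 0.155
```

Run:
```python
from mv import *
A=np.array([.5811,-.0011]);ex=np.array([-.257,-.966])
p=A+(.0442+.055)*ex
to([p[0],p[1],.0436],-14.9)
```

```text
t13.78 p [ 0.554  -0.1028  0.0436] yaw -15.33 tilt [-3.e-04 -6.e-04 -1.e+00] F [-4.07 -0.33  2.79] M [0.   0.8  0.04] w 0.1545 (13.4mm)
units [ 0.0001 -0.0202 -0.    ] spin -0.0024 dist mm 6.071248639443955
```

>>> drive_tool([
  [[0,0,-0.01,-0.0024,255],[0,0,-0.01,-0.0024,255],[0,-0.02,-0.01,-0.0024,255],[0,-0.05,-0.01,-0.0024,255],[0,-0.08,-0.01,-0.0024,255],[0,-0.1,-0.01,-0.0024,255],[0,-0.11,-0.01,-0.0024,255],[0,-0.11,-0.01,-0.0024,255]],
])

```text
time: 14.78
position: [0.5627, -0.0706, 0.046]
tool_rot: [3.115, -0.407, -0.0]
ft_force: [-0.3, -0.2, -4.8]
grip_width: 0.157
```

Run:
```python
from mv import *
A=np.array([.5811,-.0011]);ex=np.array([-.257,-.966])
p=A+(.0442)*ex
to([p[0],p[1],.0436],-14.9)
from h import *
for n in("scene","top"):
    d=ctrl.get_image(n); np.savez(n+"4.npz",**d)
t=load("top4.npz");s=load("scene4.npz")
crop(t,270,125,370,225,7,"pics/f1.png");crop(s,245,165,335,255,8,"pics/f2.png")
```

```text
t14.78 p [ 0.5627 -0.0706  0.046 ] yaw -14.88 tilt [-1.e-04 -1.e-04 -1.e+00] F [-0.27 -0.2  -4.81] M [-0.08 -0.05 -0.02] w 0.1572 (13.7mm)
units [-0.0003 -0.0924  0.008 ] spin 0.0001 dist mm 27.83516066561051
```

View pics/f2.png

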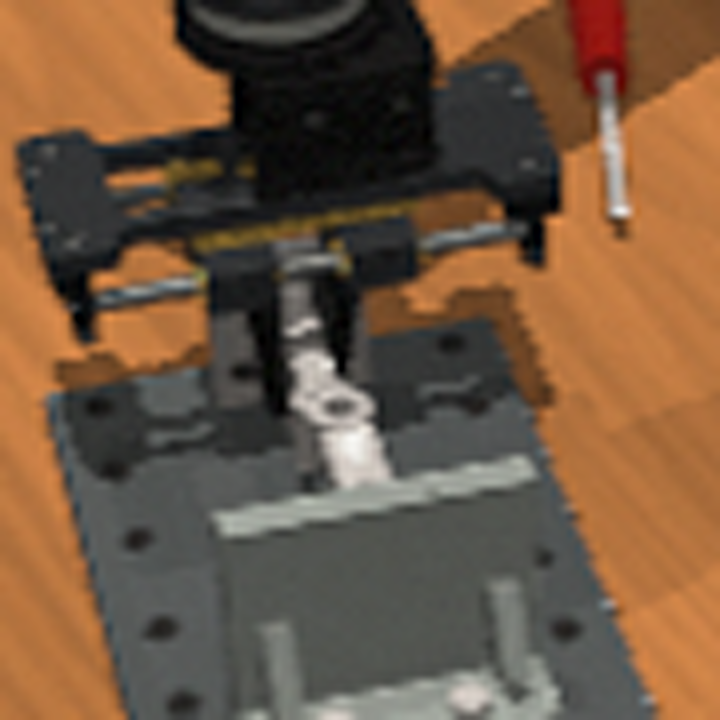

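View pics/f1.png

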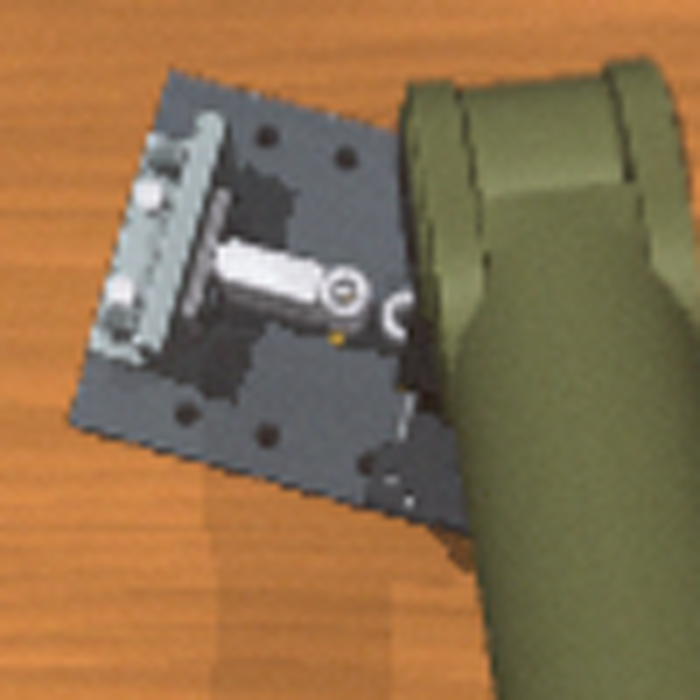

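Door knuckle (top crop (400,312)) is in line with the fork knuckle (345,290). Lower slightly and slide in.

>>> drive_tool([
  [[0,0,0.0057,0,255],[0,0,0.0057,0,255],[0,-0.01,0.0057,0,255],[0,-0.02,0.0057,0,255],[0,-0.03,0.0057,0,255],[0,-0.04,0.0057,0,255],[0,-0.05,0.0057,0,255],[0,-0.06,0.0057,0,255],[0,-0.07,0.0057,0,255],[0,-0.07,0.0057,0,255]],
])

```text
time: 16.12
position: [0.5682, -0.0501, 0.0443]
tool_rot: [-3.115, 0.407, -0.0]
ft_force: [-0.2, 0.5, -5.1]
grip_width: 0.159
```

Run:
```python
from mv import *
A=np.array([.5811,-.0011]);ex=np.array([-.257,-.966])
p=A+(.0442)*ex
to([p[0],p[1],.0436],-14.9)
```

```text
t16.12 p [ 0.5682 -0.0501  0.0443] yaw -14.87 tilt [ 1.e-04  1.e-04 -1.e+00] F [-0.24  0.45 -5.1 ] M [ 0.   -0.05 -0.01] w 0.1592 (13.9mm)
units [-0.0004 -0.0216  0.0025] spin 0.0002 dist mm 6.52660188161035
```

No contact so far. Creep in until it meets the web.

>>> drive_tool([
  [[0,-0.005,0,0,255],[0,-0.01,0,0,255],[0,-0.014,0,0,255],[0,-0.018,0,0,255],[0,-0.022,0,0,255],[0,-0.025,0,0,255],[0,-0.025,0,0,255]],
])

```text
time: 17.0
position: [0.57, -0.0432, 0.0443]
tool_rot: [3.115, -0.407, 0.0]
ft_force: [-0.4, -0.1, -5.2]
grip_width: 0.16
```

Run:
```python
from mv import *
A=np.array([.5811,-.0011]);ex=np.array([-.257,-.966])
p=A+(.0442)*ex
to([p[0],p[1],.0436],-14.9)
```

```text
t17.00 p [ 0.57   -0.0432  0.0443] yaw -14.89 tilt [-0.e+00 -1.e-04 -1.e+00] F [-0.42 -0.07 -5.17] M [ 0.   -0.08  0.01] w 0.1603 (13.9mm)
units [-0.0004  0.0022  0.0024] spin 0.0 dist mm 0.9876270799926677
```

Still free, as expected for 0.7 mm beyond nominal. Continue to the stop.

>>> drive_tool([
  [[0,-0.003,0,0,255],[0,-0.006,0,0,255],[0,-0.009,0,0,255],[0,-0.012,0,0,255],[0,-0.015,0,0,255],[0,-0.015,0,0,255]],
])

```text
time: 17.75
position: [0.5708, -0.0403, 0.0443]
tool_rot: [3.113, -0.409, -0.001]
ft_force: [-1.7, -4.2, -3.0]
grip_width: 0.154
```

Run:
```python
from mv import *
A=np.array([.5811,-.0011]);ex=np.array([-.257,-.966])
p=A+(.0442)*ex
to([p[0],p[1],.0436],-14.9)
```

```text
t17.75 p [ 0.5708 -0.0403  0.0443] yaw -14.95 tilt [-9.0e-04 -1.6e-03 -1.0e+00] F [-1.67 -4.2  -3.01] M [-0.85  0.36  0.04] w 0.1544 (13.4mm)
units [-0.0005  0.0124  0.0023] spin -0.0003 dist mm 3.7745723530028754
```

>>> drive_tool([
  [[0,0.005,0,0,255],[0,0.01,0,0,255],[0,0.01,0,0,255],[0,0.01,0.003,0,255],[0,0.01,0.005,0,255],[0,0.01,0.005,0,255],[0,0.01,0.005,0,255]],
])

```text
time: 18.62
position: [0.5707, -0.0412, 0.0436]
tool_rot: [-3.115, 0.407, -0.001]
ft_force: [-3.0, 1.1, 6.5]
grip_width: 0.153
```

Run:
```python
from mv import *
A=np.array([.5811,-.0011]);ex=np.array([-.257,-.966])
s,R=st(); print("x from stop mm", (s["position"][:2]-np.array([.5708,-.0403]))@ex*1e3)
```

```text
t18.62 p [ 0.5707 -0.0412  0.0436] yaw -14.88 tilt [ 5.e-04  2.e-04 -1.e+00] F [-3.05  1.09  6.47] M [ 0.35  0.75 -0.01] w 0.1535 (13.4mm)
x from stop mm 0.9355451642060736
```

>>> drive_tool([
  [[0,0.003,-0.004,0,255],[0,0.003,-0.004,0,255],[0,0.003,-0.003,0,255],[0,0.003,-0.002,0,255],[0,0.003,-0.002,0,255]],
])

```text
time: 19.25
position: [0.5702, -0.0432, 0.0436]
tool_rot: [3.114, -0.408, 0.0]
ft_force: [-1.7, -1.4, 0.8]
grip_width: 0.153
```

Run:
```python
from mv import *
ex=np.array([-.257,-.966])
s,R=st(); print("x from stop mm", (s["position"][:2]-np.array([.5708,-.0403]))@ex*1e3, "y vs A",(s["position"][:2]-np.array([.5811,-.0011]))@np.array([.966,-.257])*1e3)
```

```text
t19.25 p [ 0.5702 -0.0432  0.0436] yaw -14.92 tilt [ 0.e+00 -7.e-04 -1.e+00] F [-1.66 -1.36  0.85] M [-0.17  0.27 -0.03] w 0.1527 (13.3mm)
x from stop mm 2.9029108616768085 y vs A 0.29655059258300165
```

>>> drive_tool([
  [[0,-0.0045,-0.002,0,255],[0,-0.0045,-0.002,0,255],[0,-0.0045,0,0,255],[0,-0.0045,0,0,255]],
])

```text
time: 19.75
position: [0.5704, -0.0412, 0.0436]
tool_rot: [3.115, -0.407, -0.0]
ft_force: [-1.0, -0.4, -0.0]
grip_width: 0.156
```

Run:
```python
from mv import *
ex=np.array([-.257,-.966])
s,R=st(); print("x from stop mm", (s["position"][:2]-np.array([.5708,-.0403]))@ex*1e3, "y vs A",(s["position"][:2]-np.array([.5811,-.0011]))@np.array([.966,-.257])*1e3)
```

```text
t19.75 p [ 0.5704 -0.0412  0.0436] yaw -14.89 tilt [-3.e-04  0.e+00 -1.e+00] F [-1.03 -0.39 -0.01] M [ 0.04  0.4  -0.01] w 0.1556 (13.5mm)
x from stop mm 0.9146589410299794 y vs A -0.007020762212913826
```

>>> drive_tool([
  [[0,0.0022,-0.002,0,255],[0,0.0022,-0.002,0,255],[0,0.0022,-0.001,0,255],[0,0.0022,-0.001,0,255]],
])

```text
time: 20.25
position: [0.5702, -0.0421, 0.0436]
tool_rot: [3.115, -0.407, -0.001]
ft_force: [-0.1, 0.2, -3.4]
grip_width: 0.156
```

Run:
```python
from mv import *
ex=np.array([-.257,-.966])
s,R=st(); print("x from stop mm", (s["position"][:2]-np.array([.5708,-.0403]))@ex*1e3, "y vs A",(s["position"][:2]-np.array([.5811,-.0011]))@np.array([.966,-.257])*1e3)
```

```text
t20.25 p [ 0.5702 -0.0421  0.0436] yaw -14.90 tilt [-5.e-04 -0.e+00 -1.e+00] F [-0.12  0.18 -3.43] M [0.   0.14 0.  ] w 0.1561 (13.6mm)
x from stop mm 1.8542412456013784 y vs A -0.02971481248107676
```

>>> drive_tool([
  [[0,0,0.002,0,255],[0,0,0.002,0,255],[0,0,0.002,0,120],[0,0,0.002,0,120],[0,0,0.002,0,100],[0,0,-0.1,0,100],[0,0,-0.25,0,80],[0,0,-0.4,0,80],[0,0,-0.4,0,80]],
])

```text
time: 21.38
position: [0.5733, -0.0419, 0.1679]
tool_rot: [3.115, -0.407, 0.013]
ft_force: [0.1, 0.7, -0.7]
grip_width: 0.68
```

Run:
```python
from mv import *
from h import *
to([.5424,.3064,.2],None)
for n in("scene","top"):
    d=ctrl.get_image(n); np.savez(n+"5.npz",**d)
t=load("top5.npz");s=load("scene5.npz")
crop(t,270,125,370,225,7,"pics/g1.png");crop(s,245,165,335,255,8,"pics/g2.png")
```

```text
t21.38 p [ 0.5733 -0.0419  0.1679] yaw -14.91 tilt [ 0.0082 -0.0015 -1.    ] F [ 0.13  0.65 -0.73] M [-0.02 -0.11  0.04] w 0.6802 (59.2mm)
units [-0.3973 -1.0956 -0.1095] spin 0 dist mm 351.15698533207075
```

View pics/g2.png

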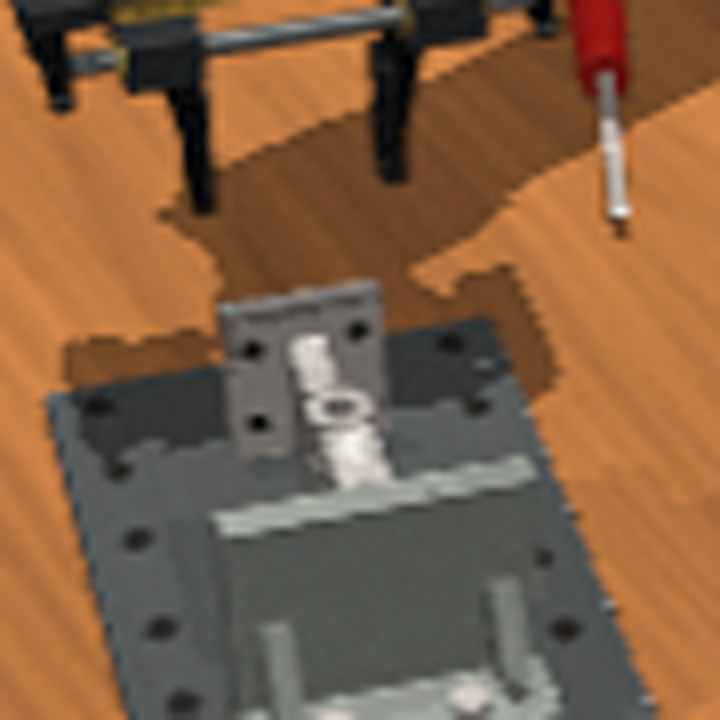

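Run:
```python
from mv import *
from h import *
t=load("top0.npz");s=load("scene0.npz")
f=lambda a,b,u,v,k:((a+.5)/k-.5+u,(b+.5)/k-.5+v)
a=at(t,*f(121,263,205,140,7),.095)[:2];b=at(s,*f(298,280,310,230,6),.095)[:2]
print(a,b,"corr",a-np.array([.5796,-.0001])+[.5811,-.0011],b-np.array([.5839,-.0005])+[.5811,-.0011])
to([.5424,.3064,.16],5)
```

```text
[0.53974317 0.3060162 ] [0.54462298 0.30674272] corr [0.54124317 0.3050162 ] [0.54182298 0.30614272]
t21.48 p [ 0.5705 -0.0422  0.1638] yaw -14.91 tilt [ 7.e-04 -6.e-04 -1.e+00] F [ 0.16 -0.27 -1.37] M [-0.05 -0.09  0.05] w 0.6863 (59.7mm)
units [-0.3894 -1.0987  0.0119] spin -0.1106 dist mm 349.7291684922976
```

>>> drive_tool([
  [[-0.35,-0.98,0,-0.11,80],[-0.35,-0.98,0,-0.11,80],[-0.35,-0.98,0,-0.11,80],[-0.35,-0.98,0,-0.11,80],[-0.35,-0.98,0,-0.11,80],[-0.35,-0.98,0,-0.11,80],[-0.35,-0.98,0,-0.11,80]],
])

```text
time: 22.35
position: [0.5438, 0.2685, 0.1619]
tool_rot: [3.137, 0.136, -0.004]
ft_force: [0.3, -0.8, -0.0]
grip_width: 0.686
```

Run:
```python
from mv import *
to([.5415,.3056,.094],5)
```

```text
t22.35 p [0.5438 0.2685 0.1619] yaw 4.96 tilt [-0.0026 -0.0016 -1.    ] F [ 0.28 -0.77 -0.03] M [-0.02 -0.11  0.03] w 0.6859 (59.7mm)
units [ 0.0038 -0.1241  0.2262] spin -0.0002 dist mm 77.40010287746007
```

>>> drive_tool([
  [[0.004,-0.124,0,0,80],[0.004,-0.124,0.03,0,80],[0.004,-0.124,0.15,0,80],[0.004,-0.124,0.226,0,80],[0.004,-0.124,0.226,0,160],[0.004,-0.124,0.226,0,230],[0.004,-0.124,0.226,0,230],[0.004,-0.124,0.226,0,230],[0.004,-0.124,0.226,0,230],[0.004,-0.124,0.226,0,230],[0.004,-0.124,0.226,0,230]],
], grip_force=3)

```text
time: 23.72
position: [0.5427, 0.3065, 0.0963]
tool_rot: [-3.139, -0.134, -0.001]
ft_force: [-0.3, -0.6, 2.8]
grip_width: 0.206
```

Run:
```python
from mv import *
to([.5415,.3056,.094],5)
from h import *
for n in("scene",):
    d=ctrl.get_image(n); np.savez(n+"6.npz",**d)
s=load("scene6.npz")
crop(s,310,210,410,310,7,"pics/i2.png")
```

```text
t23.73 p [0.5427 0.3065 0.0963] yaw 4.90 tilt [ 6.e-04  2.e-04 -1.e+00] F [-0.29 -0.6   2.78] M [-0.04 -0.05  0.  ] w 0.2062 (17.9mm)
units [-0.0042  0.0026  0.0077] spin -0.0005 dist mm 2.7439212793477603
```

View pics/i2.png

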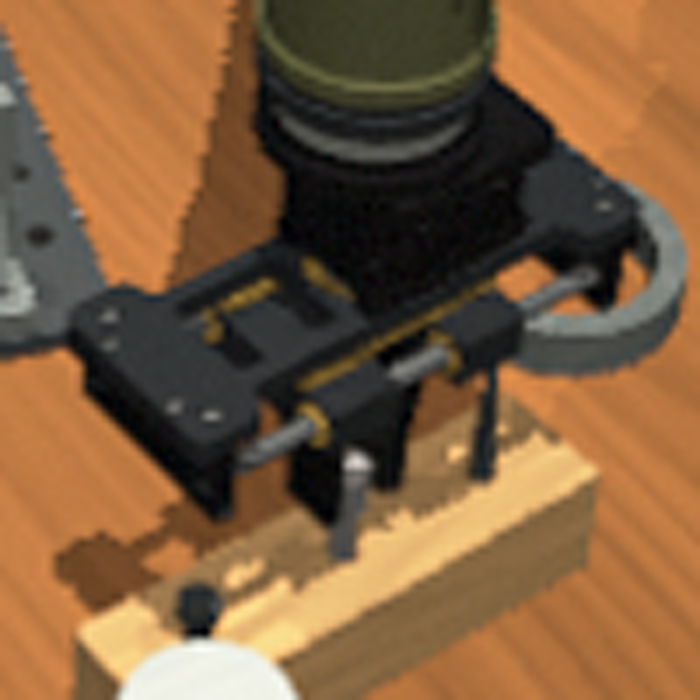

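>>> drive_tool([
  [[0,0,0,0,120],[0,0,0,0,120],[0,0,0,0,120],[0,0,0.004,-0.5,120],[0,0,0.004,-0.5,120],[0,0,0.004,-0.5,120],[0,0,0.004,-0.5,120],[0,0,0.004,-0.5,120],[0,0,0.004,-0.5,120],[0,0,0.004,-0.5,120],[0,0,0.004,-0.5,120],[0,0,0.004,-0.5,120],[0,0,0.004,-0.5,120],[0,0,0.004,-0.5,230],[0,0,0.004,-0.5,230],[0,0,0.004,-0.5,230],[0,0,0.004,-0.5,230],[0,0,0.004,-0.5,230],[0,0,0.004,-0.5,230]],
])

```text
time: 26.15
position: [0.5425, 0.3063, 0.0947]
tool_rot: [2.124, 2.314, -0.0]
ft_force: [0.6, -0.2, 0.2]
grip_width: 0.204
```

Run:
```python
from mv import *
to([.5427,.3056,.094],95)
```

```text
t26.15 p [0.5425 0.3063 0.0947] yaw 94.90 tilt [ 1.e-04 -1.e-04 -1.e+00] F [ 0.6  -0.16  0.19] M [ 0.11 -0.13 -0.05] w 0.2044 (17.8mm)
units [-0.0023  0.0004  0.0024] spin -0.0006 dist mm 1.0135443634065957
```

>>> drive_tool([
  [[0,0,0,0,255],[0,0,0,0,255],[0,0,-0.03,0,255],[0,0,-0.1,0,255],[0,0,-0.2,0,255],[0,0,-0.35,0,255],[0,0,-0.43,0,255],[0,0,-0.43,0,255]],
], grip_force=60)

```text
time: 27.15
position: [0.5433, 0.3075, 0.227]
tool_rot: [2.123, 2.313, 0.007]
ft_force: [-0.6, 0.2, -0.9]
grip_width: 0.193
```

Run:
```python
from mv import *
to([.5811,-.0011,.22],75.1)
from h import *
d=ctrl.get_image("scene"); np.savez("scene7.npz",**d)
crop(load("scene7.npz"),310,170,410,310,5,"pics/j2.png")
```

```text
t27.15 p [0.5433 0.3075 0.227 ] yaw 94.91 tilt [ 0.0043  0.0022 -1.    ] F [-0.62  0.25 -0.88] M [ 0.09 -0.1   0.02] w 0.1934 (16.8mm)
units [-1.0358  0.0376  0.0214] spin 0.11 dist mm 310.99696798267473
```

View pics/j2.png

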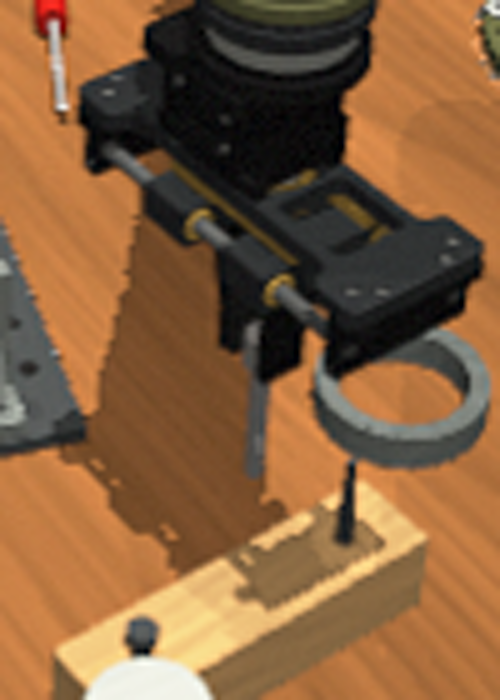

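The pin hangs upright in the jaws (shank (255,400), nose (253,475)). Carry it to the fixture.

>>> drive_tool([
  [[-0.3,0.01,0,0.05,255],[-0.7,0.03,0,0.11,255],[-0.98,0.036,0,0.11,255],[-0.98,0.036,0,0.11,255],[-0.98,0.036,0,0.11,255],[-0.98,0.036,0,0.11,255],[-0.98,0.036,0,0.11,255],[-0.98,0.036,0,0.11,255]],
])

```text
time: 28.2
position: [0.5778, 0.0163, 0.2235]
tool_rot: [-2.487, -1.918, 0.0]
ft_force: [0.3, 0.7, -1.6]
grip_width: 0.183
```

Run:
```python
from mv import *
to([.5811,-.0011,.185],75.1)
```

```text
t28.20 p [0.5778 0.0163 0.2235] yaw 75.28 tilt [-6.e-04  5.e-04 -1.e+00] F [ 0.28  0.7  -1.57] M [ 0.14 -0.1  -0.02] w 0.1835 (16.0mm)
units [-0.0534  0.0255  0.1282] spin 0.001 dist mm 42.35295411262451
```

>>> drive_tool([
  [[-0.0534,0.0255,0.05,0,255],[-0.0534,0.0255,0.12,0,255],[-0.0534,0.0255,0.12,0,255],[-0.0534,0.0255,0.12,0,255]],
])

```text
time: 28.7
position: [0.5815, -0.0027, 0.1875]
tool_rot: [-2.489, -1.915, 0.0]
ft_force: [-0.1, -0.1, -0.2]
grip_width: 0.186
```

Run:
```python
from mv import *
to([.5811,-.0011,.180],75.1)
from h import *
for n in ("scene","top"):
    d=ctrl.get_image(n); np.savez(n+"8.npz",**d)
crop(load("scene8.npz"),240,140,340,250,7,"pics/k2.png")
st()
```

```text
t28.70 p [ 0.5815 -0.0027  0.1875] yaw 75.14 tilt [-5.e-04  6.e-04 -1.e+00] F [-0.09 -0.13 -0.23] M [ 0.1  -0.15  0.05] w 0.1862 (16.2mm)
units [ 0.0047 -0.0026  0.0249] spin 0.0002 dist mm 7.648484903840776
t28.80 p [ 0.5819 -0.0027  0.1882] yaw 75.14 tilt [ 8.e-04  1.e-04 -1.e+00] F [-0.02 -0.16 -1.19] M [ 0.07 -0.22  0.04] w 0.1847 (16.1mm)
```

View pics/k2.png

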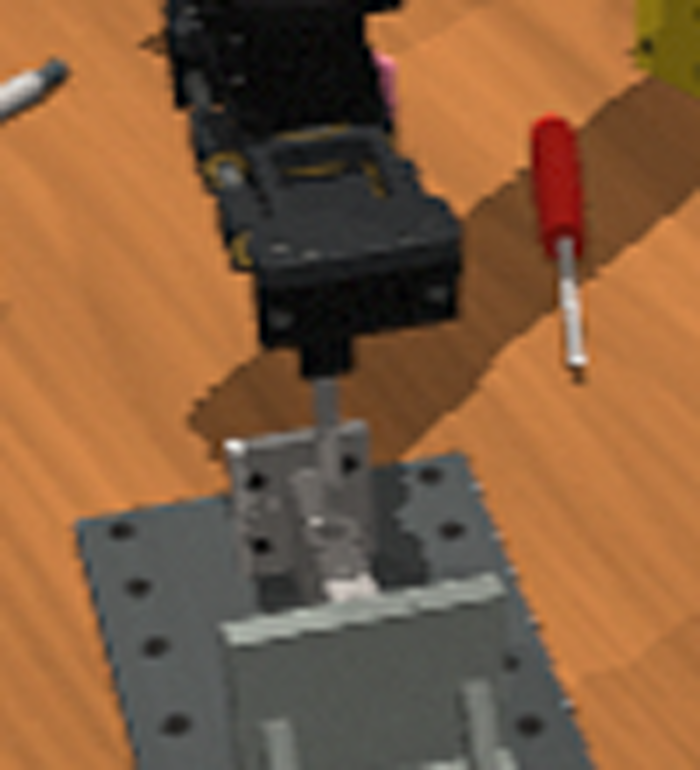

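>>> drive_tool([
  [[0.0047,-0.0026,0.012,0,255],[0.0047,-0.0026,0.025,0,255],[0.0047,-0.0026,0.025,0,255],[0.0047,-0.0026,0.025,0,255]],
])

```text
time: 29.3
position: [0.5813, -0.0017, 0.1802]
tool_rot: [2.491, 1.914, -0.0]
ft_force: [0.2, -0.8, -1.2]
grip_width: 0.184
```

Run:
```python
from mv import *
to([.5811,-.0011,.170],75.1)
```

```text
t29.30 p [ 0.5813 -0.0017  0.1802] yaw 75.09 tilt [ 0.e+00 -1.e-04 -1.e+00] F [ 0.19 -0.8  -1.18] M [ 0.12 -0.15 -0.05] w 0.1836 (16.0mm)
units [ 0.0017 -0.0011  0.0341] spin -0.0 dist mm 10.250561828337764
```

>>> drive_tool([
  [[0.0017,-0.001,0.01,0,255],[0.0017,-0.001,0.018,0,255],[0.0017,-0.001,0.025,0,255],[0.0017,-0.001,0.032,0,255],[0.0017,-0.001,0.038,0,255],[0.0017,-0.001,0.038,0,255]],
])

```text
time: 30.05
position: [0.5811, -0.0011, 0.1686]
tool_rot: [-2.491, -1.915, 0.0]
ft_force: [0.7, -0.7, -1.3]
grip_width: 0.182
```

Run:
```python
from mv import *
to([.5811,-.0011,.160],75.1)
```

```text
t30.05 p [ 0.5811 -0.0011  0.1686] yaw 75.10 tilt [-2.e-04 -0.e+00 -1.e+00] F [ 0.7  -0.67 -1.35] M [ 0.05 -0.21  0.02] w 0.1822 (15.9mm)
units [0.     0.0001 0.0288] spin -0.0 dist mm 8.645021717841344
```

In the upper bore, no resistance. Continue down.

>>> drive_tool([
  [[0,0,0.01,0,255],[0,0,0.02,0,255],[0,0,0.03,0,255],[0,0,0.04,0,255],[0,0,0.048,0,255],[0,0,0.056,0,255],[0,0,0.056,0,255]],
])

```text
time: 30.92
position: [0.581, -0.0011, 0.1518]
tool_rot: [-2.491, -1.915, 0.0]
ft_force: [1.3, -1.0, -1.3]
grip_width: 0.187
```

Run:
```python
from mv import *
to([.5811,-.0011,.140],75.1)
```

```text
t30.93 p [ 0.581  -0.0011  0.1518] yaw 75.10 tilt [-2.e-04 -1.e-04 -1.e+00] F [ 1.26 -0.98 -1.29] M [ 0.03 -0.35 -0.05] w 0.1866 (16.2mm)
units [0.0001 0.0002 0.0393] spin 0.0 dist mm 11.79938058740208
```

>>> drive_tool([
  [[0,0,0.005,0,255],[0,0,0.01,0,255],[0,0,0.015,0,255],[0,0,0.02,0,255],[0,0,0.027,0,255],[0,0,0.034,0,255],[0,0,0.034,0,255]],
])

```text
time: 31.8
position: [0.581, -0.0011, 0.1416]
tool_rot: [-2.491, -1.915, 0.0]
ft_force: [0.4, 0.5, -1.5]
grip_width: 0.185
```

Run:
```python
from mv import *
to([.5811,-.0011,.140],75.1)
```

```text
t31.80 p [ 0.581  -0.0011  0.1416] yaw 75.10 tilt [-2.e-04 -1.e-04 -1.e+00] F [ 0.42  0.46 -1.51] M [ 0.   -0.38 -0.01] w 0.1847 (16.1mm)
units [0.0002 0.0002 0.0053] spin -0.0 dist mm 1.5791814557756076
```

>>> drive_tool([
  [[0,0,0.01,0,255],[0,0,0.02,0,255],[0,0,0.03,0,255],[0,0,0.04,0,255],[0,0,0.05,0,255],[0,0,0.058,0,255],[0,0,0.058,0,255]],
])

```text
time: 32.67
position: [0.5811, -0.0011, 0.1242]
tool_rot: [-2.491, -1.915, 0.0]
ft_force: [1.3, 0.3, -1.6]
grip_width: 0.187
```

Run:
```python
from mv import *
to([.5811,-.0011,.1037],75.1)
```

```text
t32.67 p [ 0.5811 -0.0011  0.1242] yaw 75.10 tilt [-1.e-04 -0.e+00 -1.e+00] F [ 1.35  0.26 -1.6 ] M [-0.   -0.48  0.02] w 0.1867 (16.2mm)
units [0.0001 0.0001 0.0682] spin 0.0 dist mm 20.45338634831428
```

>>> drive_tool([
  [[0,0,0.006,0,255],[0,0,0.012,0,255],[0,0,0.018,0,255],[0,0,0.024,0,255],[0,0,0.028,0,255],[0,0,0.032,0,255],[0,0,0.032,0,255]],
])

```text
time: 33.55
position: [0.5811, -0.0009, 0.1145]
tool_rot: [-2.491, -1.915, -0.001]
ft_force: [2.0, 1.2, -3.2]
grip_width: 0.187
```

Run:
```python
from mv import *
to([.5811,-.0011,.1037],75.1)
```

```text
t33.55 p [ 0.5811 -0.0009  0.1145] yaw 75.10 tilt [ 2.e-04  4.e-04 -1.e+00] F [ 1.95  1.16 -3.22] M [ 0.23 -0.74 -0.03] w 0.1872 (16.3mm)
units [-0.0006  0.      0.0361] spin 0.0 dist mm 10.82695596560328
```

>>> drive_tool([
  [[0,0,0.004,0,255],[0,0,0.008,0,255],[0,0,0.012,0,255],[0,0,0.016,0,255],[0,0,0.016,0,255]],
])

```text
time: 34.17
position: [0.5811, -0.001, 0.1097]
tool_rot: [-2.491, -1.915, -0.0]
ft_force: [2.9, 1.4, -1.1]
grip_width: 0.191
```

Run:
```python
from mv import *
to([.5811,-.0011,.1037],75.1)
```

```text
t34.17 p [ 0.5811 -0.001   0.1097] yaw 75.10 tilt [ 1.e-04  2.e-04 -1.e+00] F [ 2.95  1.37 -1.11] M [ 0.38 -0.86  0.01] w 0.1907 (16.6mm)
units [-0.0003 -0.0001  0.02  ] spin 0.0 dist mm 5.991287864897122
```

Run:
```python
from mv import *
from h import *
for n in ("scene","top"):
    d=ctrl.get_image(n); np.savez(n+"9.npz",**d)
d=load("scene9.npz")
crop(d,250,180,320,250,10,"pics/l2.png")
st()
for z in(.084,.104): print(proj(d,[.5811,-.0011,z]))
```

```text
t34.27 p [ 0.5811 -0.0011  0.1097] yaw 75.10 tilt [ 0.e+00  2.e-04 -1.e+00] F [ 3.38  1.55 -1.74] M [ 0.32 -0.89 -0.  ] w 0.1883 (16.4mm)
[[287.77900251 215.12351691]]
[[287.45967871 209.69800594]]
```

View pics/l2.png

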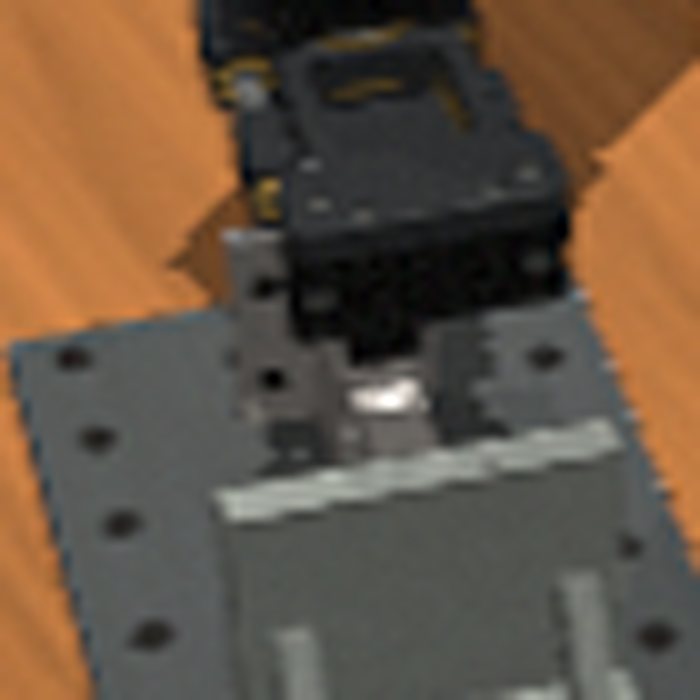

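>>> drive_tool([
  [[0,0,0.003,0,255],[0,0,0.006,0,255],[0,0,0.009,0,255],[0,0,0.009,0,255]],
])

```text
time: 34.78
position: [0.5811, -0.0012, 0.1071]
tool_rot: [2.491, 1.915, 0.0]
ft_force: [2.7, 0.4, -0.9]
grip_width: 0.187
```

Run:
```python
from mv import *
to([.5811,-.0011,.1037],75.1)
```

```text
t34.77 p [ 0.5811 -0.0012  0.1071] yaw 75.10 tilt [ 1.e-04 -0.e+00 -1.e+00] F [ 2.68  0.35 -0.93] M [ 0.32 -0.89 -0.01] w 0.1874 (16.3mm)
units [ 0.0003 -0.0002  0.0112] spin -0.0 dist mm 3.3751745028484317
```

Run:
```python
from h import *
d=load("scene7.npz")
for z in(.125,.1373,.15,.2): print(z,((proj(d,[.5433,.3075,z])[0]-[310,170])*5).round(1))
d=load("scene8.npz")
for z in(.085,.0985,.11): print(z,((proj(d,[.5819,-.0027,z])[0]-[240,140])*7).round(1))
```

```text
0.125 [252.4 488.3]
0.1373 [253.6 470.3]
0.15 [255.  451.4]
0.2 [260.3 374.6]
0.085 [330.8 522.5]
0.0985 [329.3 496.9]
0.11 [327.9 474.8]
```

>>> drive_tool([
  [[0,0,0.003,0,255],[0,0,0.006,0,255],[0,0,0.009,0,255],[0,0,0.012,0,255],[0,0,0.012,0,255]],
])

```text
time: 35.4
position: [0.5812, -0.0012, 0.1038]
tool_rot: [2.491, 1.914, 0.0]
ft_force: [2.9, -0.5, 2.0]
grip_width: 0.185
```

Run:
```python
from mv import *
to([.5811,-.0011,.1037],75.1)
from h import *
d=ctrl.get_image("scene"); crop(d,250,180,320,250,10,"pics/m2.png")
d=ctrl.get_image("top"); crop(d,270,125,370,225,7,"pics/m1.png")
```

```text
t35.40 p [ 0.5812 -0.0012  0.1038] yaw 75.09 tilt [ 2.e-04 -2.e-04 -1.e+00] F [ 2.87 -0.5   1.97] M [ 0.07 -0.72 -0.01] w 0.1852 (16.1mm)
units [ 0.0002 -0.0005  0.0003] spin -0.0 dist mm 0.17213452297369006
```

View pics/m2.png

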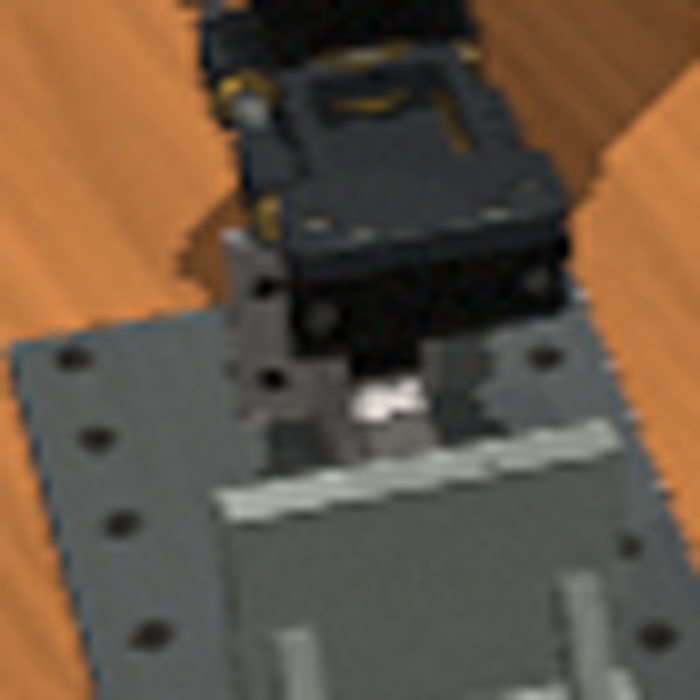

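View pics/m1.png

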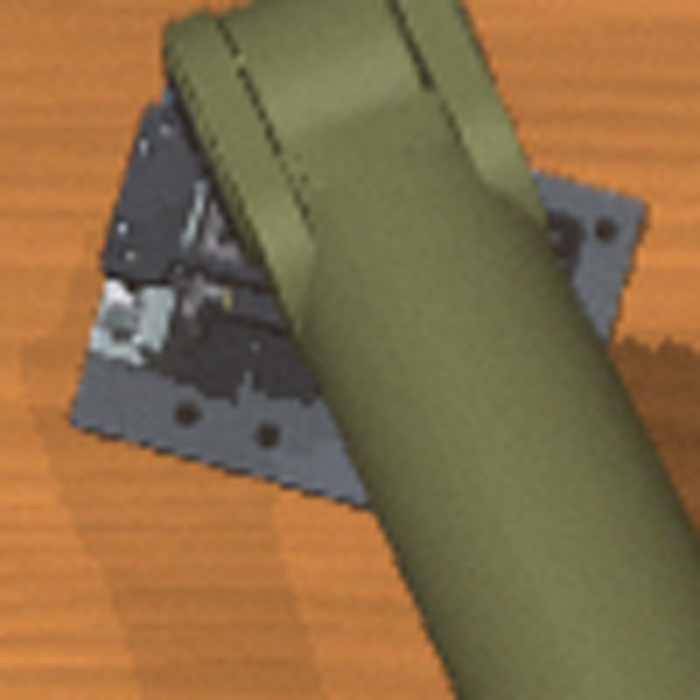

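>>> drive_tool([
  [[0,0,0.003,0,255],[0,0,0.006,0,255],[0,0,0.006,0,255]],
])

```text
time: 35.88
position: [0.5814, -0.0011, 0.1036]
tool_rot: [2.49, 1.914, -0.001]
ft_force: [-2.0, -0.5, 12.5]
grip_width: 0.185
```

Run:
```python
from mv import *
to([.5811,-.0011,.1037],75.1)
```

```text
t35.88 p [ 0.5814 -0.0011  0.1036] yaw 75.09 tilt [ 2.0e-04 -1.4e-03 -1.0e+00] F [-1.97 -0.54 12.47] M [-0.14  0.2   0.04] w 0.1845 (16.1mm)
units [-0.0001 -0.0009 -0.0003] spin -0.0 dist mm 0.27601600244169694
```

Stopped hard at exactly the predicted home height. Unload, release, rise and look.

>>> drive_tool([
  [[0,0,-0.004,0,255],[0,0,-0.004,0,150],[0,0,-0.004,0,120],[0,0,-0.004,0,120],[0,0,-0.004,0,120],[0,0,-0.1,0,120],[0,0,-0.25,0,120],[0,0.2,-0.35,0,120],[0,0.4,-0.35,0,120],[0,0.6,-0.35,0,120],[0,0.6,-0.35,0,120]],
])

```text
time: 37.25
position: [0.7577, -0.0494, 0.2028]
tool_rot: [-2.492, -1.907, 0.002]
ft_force: [-1.0, -0.6, -1.4]
grip_width: 0.53
```

Run:
```python
from mv import *
from h import *
st()
for n in ("scene","top"):
    d=ctrl.get_image(n); np.savez(n+"10.npz",**d)
s=load("scene10.npz");t=load("top10.npz")
crop(s,250,180,330,260,9,"pics/n2.png");crop(t,270,125,370,225,7,"pics/n1.png")
```

```text
t37.25 p [ 0.7577 -0.0494  0.2028] yaw 74.87 tilt [-0.003   0.0023 -1.    ] F [-0.99 -0.64 -1.36] M [ 0.06 -0.15 -0.06] w 0.5298 (46.1mm)
```

View pics/n2.png

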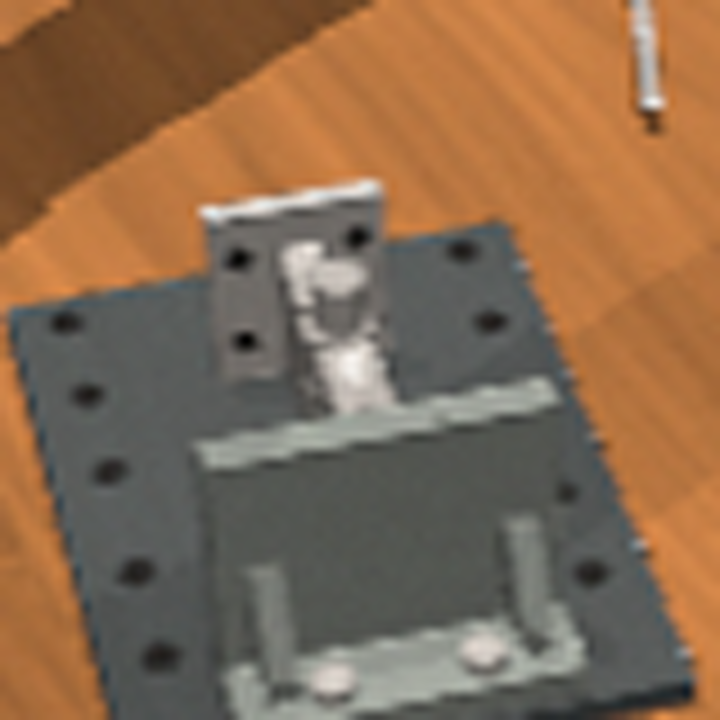

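View pics/n1.png

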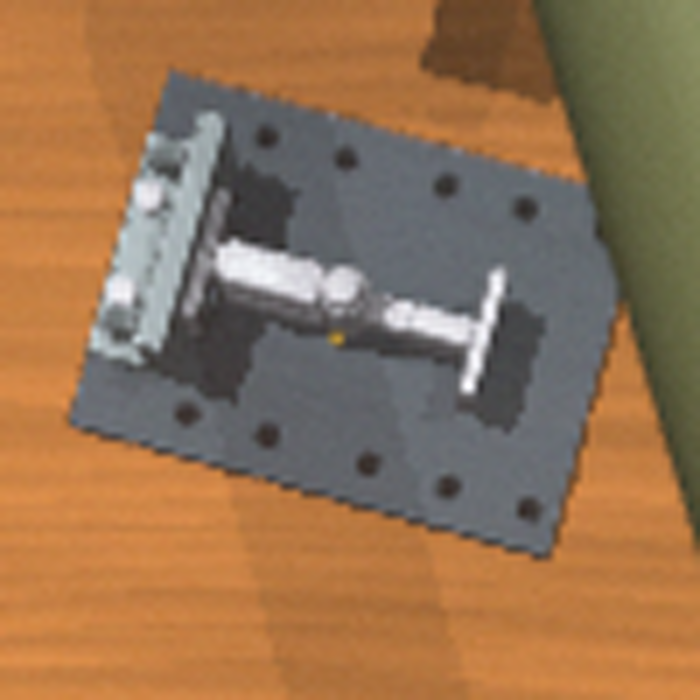

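The head (scene crop (340,275)) sits on the knuckle ring (340,320), and the door half stands upright. I have time for a light confirming press on the head with closed fingers.

>>> drive_tool([
  [[0,0,0,0,255],[0,-0.2,0,0,255],[0,-0.4,0,0,255],[0,-0.6,0,0,255],[0,-0.6,0,0,255],[0,-0.6,0,0,255],[0,-0.6,0,0,255],[0,-0.6,0,0,255]],
])

```text
time: 38.35
position: [0.582, -0.0011, 0.2071]
tool_rot: [-2.491, -1.914, -0.002]
ft_force: [0.3, -0.6, -0.2]
grip_width: 0.001
```

Run:
```python
from mv import *
to([.5811,-.0011,.121],75.1)
```

```text
t38.35 p [ 0.582  -0.0011  0.2071] yaw 75.07 tilt [ 6.e-04  1.e-03 -1.e+00] F [ 0.25 -0.65 -0.19] M [ 0.07 -0.14 -0.01] w 0.0010 (0.1mm)
units [-0.0011 -0.0031  0.2872] spin -0.0002 dist mm 86.15095350496365
```

>>> drive_tool([
  [[0,-0.003,0.12,0,255],[0,-0.003,0.24,0,255],[0,-0.003,0.28,0,255],[0,-0.003,0.287,0,255],[0,-0.003,0.287,0,255],[0,-0.003,0.292,0,255],[0,-0.003,0.297,0,255],[0,-0.003,0.301,0,255],[0,-0.003,0.304,0,255],[0,-0.003,0.304,0,255]],
])

```text
time: 39.6
position: [0.5808, -0.0011, 0.1183]
tool_rot: [2.489, 1.913, -0.001]
ft_force: [-5.6, -1.3, 15.4]
grip_width: 0.002
```

Run:
```python
from mv import *
s,R=st(); print("implied shoulder z", s["position"][2]-.014-.020)
```

```text
t39.60 p [ 0.5808 -0.0011  0.1183] yaw 75.08 tilt [ 0.0011 -0.002  -1.    ] F [-5.59 -1.34 15.41] M [-0.29  1.01 -0.  ] w 0.0021 (0.2mm)
implied shoulder z 0.08432432033956097
```

>>> drive_tool([
  [[0,0,-0.02,0,255],[0,0,-0.15,0,255],[0,0,-0.3,0,255],[0,0.3,-0.4,0,255],[0,0.5,-0.4,0,255],[0,0.5,-0.4,0,255],[0,0.5,-0.4,0,255]],
])

```text
time: 40.48
position: [0.7265, -0.04, 0.2345]
tool_rot: [-2.491, -1.912, -0.001]
ft_force: [-1.8, 0.1, 0.3]
grip_width: 0.004
```

Run:
```python
from mv import *
from h import *
st()
for n in ("scene","top"):
    d=ctrl.get_image(n); np.savez(n+"11.npz",**d)
s=load("scene11.npz");t=load("top11.npz")
a=cv2.resize(s["img"][180:260,250:330],None,fx=5,fy=5,interpolation=2);b=cv2.resize(t["img"][145:225,280:360],None,fx=5,fy=5,interpolation=2)
cv2.imwrite("pics/z.png",np.hstack([a,b]))
```

```text
t40.48 p [ 0.7265 -0.04    0.2345] yaw 75.01 tilt [-7.0e-04  1.6e-03 -1.0e+00] F [-1.75  0.14  0.34] M [ 0.1  -0.15  0.06] w 0.0037 (0.3mm)
```

View pics/z.png

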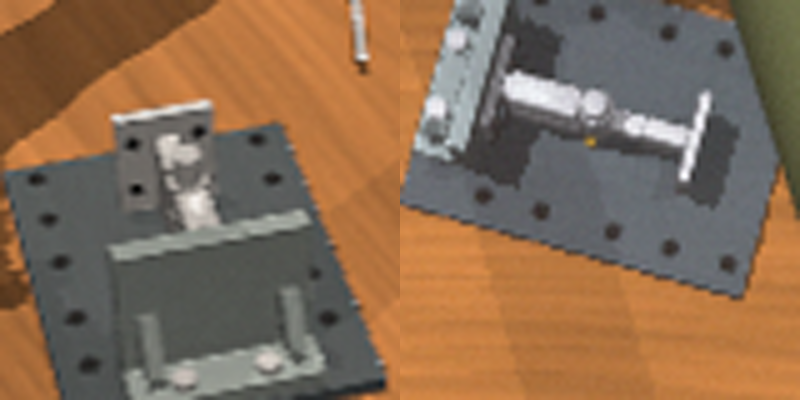

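The pin head sits on the knuckle, the door half stands straight in line with the fork, and the robot is clear. Handing in.

```bash
python3 -c "
from bench import ctrl
print(ctrl.close_job())"
```

```text
the job is handed in; nothing more can be done
None
```

The hinge is assembled and I handed the job in at about 40 s. No verdict came back.

**What I did**
- **Locating the fork:** I found it by sight, then by touch, closing the jaws on the upper knuckle and touching its front. It sits about 3.8 mm off nominal, toward -y.
- **Door half:** I slid the larger grey one in until it met the web, backed it off about 1.5–2 mm, and left it standing on the base plate.
- **Pin:** I centred the gripper on the pin in two directions, fed it down through all three knuckles, and pressed it until it stopped hard.

**Last checks**
- **Pin height:** the pin stopped within 0.1 mm of the predicted home height under 12.5 N. A second press on the head with closed fingers (15 N) put the underside of the head at about 84.3 mm, inside the 82–85.5 mm range.
- **Final pictures:** they show the head on the knuckle, the door half upright and in line, and the gripper clear.

**What didn't agree or wasn't measured**
- **Plungers:** their resistance never showed in the force readings, probably because I only read forces at rest. I judged the pin home from its height and the hard stop.
- **Grip width:** it read about 16 mm on the 18 mm head at 60 N. I took this as give in the pads, because the pin stayed upright and ended at the predicted height.
- **Door position along x:** I last measured its bore at about +0.35 mm from the hinge axis, before feeding the pin, and did not measure it again.

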